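Build and stow the tiered galley rack

ROBOT

A 6-joint arm with a two-finger parallel gripper is mounted at the origin on the work surface. World frame = base frame: x ahead of the robot, y to its left, z up, the work surface at z = 0. Lengths are in m, angles in rad, forces in N, time in s.
With the tool pointing down it reaches from about 0.425 to 0.95 m from the base axis. Payload 3.5 kg.
Tool frame: the origin (TCP) lies at the very end of the fingers, on their centre line; the grasp point (between the pads) lies 19 mm behind it; z points along the fingers, y is the line along which they close (so a half turn about z gives the same grasp; the last joint's range is limited). The gripper opens to 85 mm and grips with 20 to 120 N. Pads are 22 mm wide; open, the fingers measure 114 mm over their backs; the gripper's body (76 mm by 85 mm) begins 54 mm behind the grasp point. The pads swing forward as they close: fully open they stand 13 mm farther back than shut.
Start: joints at [1.103, 0.286, 1.577, -0, 1.279, -0.15], TCP at [0.211, 0.641, 0.231] pointing down, gripper open.
Joint ranges: [-2.77, 2.77], [-0.9, 2.22], [0.21, 2.48], [-1.53, 4.67], [0.24, 2.81], [-2.84, 2.84]. Speed limits (rad/s): [2.79, 2.79, 3.14, 3.14, 3.14, 3.14].

INTERFACE

Orientations are given as a unit quaternion [x, y, z, w].
In Python, from plant import get_state, read_camera, sign_off, recognise gives the robot as it stands.
- The arm moves only by the tool arm_command, never from a script. Its argument "steps" is a list of rows, each an object with "translation": the shift along the tool's x, y, z scaled (see below), a list of three; "twist": the turn, a rotation vector about the tool's x, y, z scaled (see below), a list of three; "fingers": the opening, from -1 (shut) to 1 (fully open). In form: [{"translation": [x, y, z], "twist": [rx, ry, rz], "fingers": fingers}, ...]. A call has 1 to 5 rows; each row is the pose to reach, as a shift and turn from the pose commanded when the call began, along the tool's axes at that moment; what a row does not reach only later rows make up. The controller multiplies each number of a shift by 75 cm and each number of a turn by 60 degrees. A row lasts 1/8 s, in which the tool goes at most 62.5 mm and 10.7 degrees, less where a joint would pass 70% of its speed; a pose out of reach is approached as far as the arm can. A call with a number of a shift or a turn outside -1 to 1 is refused whole. A call with a gripper value outside its range is refused whole. The fingers move at their own pace and stop on an object; "grip_force" is the grip in N (left out, the last holds). Time passes only in rows, so rows that repeat a pose let the fingers close. It gives the time, the measured TCP pose, the force, the opening and the grip force at its end, in the units of the state.
- get_state(): the state, without advancing time (a new reading comes with each control period).
- read_camera(name): name is "scene" or "top" or "wrist"; returns a dict with "pixels" (400x640x3 uint8, red, green, blue), "K" (3x3 intrinsics, pixels), "R" (3x3) and "t" (3): a world point X has camera coordinates R X + t; the wrist camera has in their place "T_tool_cam" (4x4, takes a point from camera to tool coordinates, whose origin is the TCP and whose axes are the flange's). Camera axes: x right, y down, z forward; pixel columns grow to the right and rows downward; lengths in m; the calibration is good to about 2 mm. A picture is of the moment at which its call begins: read the wrist's pose just before it. There is no depth.
- sign_off(): hands the job in; it is judged then, once.
Trained networks look in a picture, given as the dict that the camera call returned (one of the last four; its "shot" number tells which), for a name from the list of things; names that differ only in an ending like _2 or _b are one class to them, and where a whole thing is asked for, a point or a joint stands for the part that bears it (a point fixed in the world has none). Each returns a list of dicts, best first, with "conf" (0 to 1); they miss things now and then, are a little off and sometimes report something else, mostly with a low value. They report only what shows in the picture. A call takes as long as a camera call. They do not tell look-alikes from the thing itself.
- recognise(picture, query): "point" ([row, column] in pixels, amid what is visible of it).
The state is a dict: "time": time; "qpos": joint angles; "dq": joint speeds; "joint_efforts": joint torques, N m; "eef_pos": TCP position; "tcp_rot": TCP orientation; "contact_force": force on the tool from outside, world axes, zero at the start; "wrist_torque": the same for the moment, N m; "opening": opening from 0.0 (shut) to 1.0 (fully open); "finger_force": force on a finger pad.
Only numpy, scipy, OpenCV 4.12 (cv2) and the standard library are available. Lean on these libraries where they do the work, as an engineer would, in place of code of your own. Each camera call takes 0.05 s, during which the arm holds its last target. There are 200 camera calls.

TASK

Pull the carriage with the four posts out by its bar until it latches and let go of it, then stack every plywood tray there is on it, all four corner holes of each over the four posts and each tray fully down and level, and stand all the amber spice jars upright in the top tray. Set things down rather than dropping them, leave the other galley things where they are, and when everything is loaded press the black release button so that the carriage glides fully home.

Things in the scene. Friction and masses are not known exactly. Their poses are not given: they have to be found in the camera images.
- chassis: Fixed slide-out unit. Origin: on the counter under the carriage's home centre; x points into the unit (the carriage pulls out along -x). Base and 45 mm high cheeks span x -130..+110, y +-145 mm. A clear hold-down bridge (underside 250 mm up, uprights at y +-147) spans x +30..+90 mm and covers the posts when home, so trays go on only with the carriage out.
- carriage (a joint): Carriage travel, m: 0 home; grows as it is pulled out along the chassis' -x. A latch catches it by itself at 0.130; end stop 0.136: pull to the stop, then let go. A return spring (3 N home, 7 N out) and a damper (80 N s/m) draw it back unless latched; pulling at 0.05 m/s takes up to 15 N. Once released it glides home by itself in about 3 s.
- deck (a point): Centre of the carriage deck's top face, 30 mm above the counter, moves with it; axes parallel to the chassis' (x into the unit, z up). Deck 160 (x) x 250 (y) mm. Four round steel posts, 12 mm thick, stand on it at x +-50, y +-100 mm and rise 122 mm above it, the top 14 mm tapering to 4 mm.
- pull_bar (a point): Middle of the carriage's round steel pull bar, 10 mm thick, 100 mm long along the deck's y, 45 mm above the counter, 118 mm in front (-x) of the deck's centre, 27 mm free behind it. Pinch it from above, fingers closing along the deck's x.
- release (a joint): Travel of the release button, m: 0 up, 0.008 fully down. It frees the latched carriage at about 0.006; 3 N to start, 5.5 N fully down (about 1 N more while it holds the latch). Springs back up.
- release_top (a point): Centre of the top face of the round black release button, 28 mm across, on a grey pillar to the right (-y) of the slide (chassis x -90, y -185 mm), 100 mm above the counter when up. Push straight down. Tray ends pass 65 mm to its +y side: keep a gripper's long side along the chassis' x.
- tray_1: Plywood tray, 140 (x) x 240 (y) mm, 0.35 kg, one of 2 or 3 alike, flat on the counter. Origin: centre of underside, z up; half turn alike. Floor 6 mm, four 18 mm square holes at x +-50, y +-100. End walls (y +-116, 8 thick) 50 mm high carry the next tray: 50 mm pitch. Rims (x +-67) 26 mm high. Carrying rib in the middle: 12 mm thick (x), 90 long (y), top 42 mm above underside.
- tray_2: Plywood tray, 140 (x) x 240 (y) mm, 0.35 kg, one of 2 or 3 alike, flat on the counter. Origin: centre of underside, z up; half turn alike. Floor 6 mm, four 18 mm square holes at x +-50, y +-100. End walls (y +-116, 8 thick) 50 mm high carry the next tray: 50 mm pitch. Rims (x +-67) 26 mm high. Carrying rib in the middle: 12 mm thick (x), 90 long (y), top 42 mm above underside.
- tray_3: Plywood tray, 140 (x) x 240 (y) mm, 0.35 kg, one of 2 or 3 alike, flat on the counter. Origin: centre of underside, z up; half turn alike. Floor 6 mm, four 18 mm square holes at x +-50, y +-100. End walls (y +-116, 8 thick) 50 mm high carry the next tray: 50 mm pitch. Rims (x +-67) 26 mm high. Carrying rib in the middle: 12 mm thick (x), 90 long (y), top 42 mm above underside.
- jar_1: Squat amber spice jar with a steel cap, one of 2 or 3 alike, 44 mm across, 50 mm high, 0.15 kg, most of it in the thick base, standing on the counter. Origin: centre of its underside, z up.
- jar_2: Squat amber spice jar with a steel cap, one of 2 or 3 alike, 44 mm across, 50 mm high, 0.15 kg, most of it in the thick base, standing on the counter. Origin: centre of its underside, z up.
- jar_3: Squat amber spice jar with a steel cap, one of 2 or 3 alike, 44 mm across, 50 mm high, 0.15 kg, most of it in the thick base, standing on the counter. Origin: centre of its underside, z up.
- camp_cup: Bystander: steel camping cup, 80 mm across, 75 mm high; origin at the centre of its underside. Leave it alone.
- bowl: Bystander: white melamine bowl, 140 mm across, 50 mm high; origin at the centre of its underside. Leave it alone.
- butter_dish: Bystander: wooden butter dish with a glass lid, 90 x 150 mm, 77 mm high; origin at the centre of its underside. Leave it alone.
- salt_tub: Bystander: white tub, 56 mm across, 80 mm high; origin at the centre of its underside. Leave it alone.
- spoon: Bystander: wooden spoon lying flat (origin under it); origin at the centre of its underside. Leave it alone.
- flask: Bystander: steel flask, 70 mm across, 200 mm high; origin at the centre of its underside. Leave it alone.
- coffee_tin: Bystander: plain aluminium tin, 90 mm across, 110 mm high; origin at the centre of its underside. Leave it alone.
Mind the look-alikes: they are no part of the job. Leave any blue look-alike of the jar_3 alone.

How it is judged:
On the way, in this order (a step that is already met when the one before it is completed fails the run):
1. the carriage is pulled out, latched, and let go (value of joint carriage above 0.126 m and contact force between the fingers and carriage below 0.2 N), for 0.4 s.
2. every tray is seated on the four posts of the latched carriage and let go (value of joint carriage above 0.12 m and x of tray_1 in the frame of deck between -0.007 and 0.007 m and y of tray_1 in the frame of deck between -0.007 and 0.007 m and (z of tray_1 in the frame of deck between -0.005 and 0.005 m or z of tray_1 in the frame of deck between 0.045 and 0.055 m or z of tray_1 in the frame of deck between 0.095 and 0.105 m) and angle between each of tray_1, tray_2, tray_3's own z axis and vertical below 0.05 rad and angle between the x axis of each of tray_1, tray_2, tray_3 and the x axis of deck, either way round below 0.07 rad and linear speed of each of tray_1, tray_2, tray_3 below 0.03 m/s and x of tray_2 in the frame of deck between -0.007 and 0.007 m and y of tray_2 in the frame of deck between -0.007 and 0.007 m and (z of tray_2 in the frame of deck between -0.005 and 0.005 m or z of tray_2 in the frame of deck between 0.045 and 0.055 m or z of tray_2 in the frame of deck between 0.095 and 0.105 m) and x of tray_3 in the frame of deck between -0.007 and 0.007 m and y of tray_3 in the frame of deck between -0.007 and 0.007 m and (z of tray_3 in the frame of deck between -0.005 and 0.005 m or z of tray_3 in the frame of deck between 0.045 and 0.055 m or z of tray_3 in the frame of deck between 0.095 and 0.105 m) and contact force between the fingers and tray_1 below 0.2 N and contact force between the fingers and tray_2 below 0.2 N and contact force between the fingers and tray_3 below 0.2 N), for 0.2 s.
3. every jar stands in the top tray, the carriage still latched out (all of step 2 and x of jar_1 in the frame of deck between -0.07 and 0.07 m and y of jar_1 in the frame of deck between -0.112 and 0.112 m and (z of jar_1 in the frame of deck between 0.05 and 0.062 m or z of jar_1 in the frame of deck between 0.1 and 0.112 m) and angle between each of jar_1, jar_2, jar_3's own z axis and vertical below 0.12 rad and linear speed of each of jar_1, jar_2, jar_3 below 0.03 m/s and x of jar_2 in the frame of deck between -0.07 and 0.07 m and y of jar_2 in the frame of deck between -0.112 and 0.112 m and (z of jar_2 in the frame of deck between 0.05 and 0.062 m or z of jar_2 in the frame of deck between 0.1 and 0.112 m) and x of jar_3 in the frame of deck between -0.07 and 0.07 m and y of jar_3 in the frame of deck between -0.112 and 0.112 m and (z of jar_3 in the frame of deck between 0.05 and 0.062 m or z of jar_3 in the frame of deck between 0.1 and 0.112 m) and contact force between the fingers and jar_1 below 0.2 N and contact force between the fingers and jar_2 below 0.2 N and contact force between the fingers and jar_3 below 0.2 N), for 0.2 s.
At the end, for the whole second after the job is handed in: Carriage home within 8 mm, still, button up. Every tray on the four posts: centred within 7 mm, level within 0.05 rad, square within 0.07 rad, at 0, 50 or 100 mm (5 mm) above the deck. Every jar upright (0.12 rad) on the top tray's floor. All released, at rest (value of joint carriage below 0.008 m and velocity of joint carriage between -0.01 and 0.01 m/s and value of joint release below 0.003 m and x of tray_1 in the frame of deck between -0.007 and 0.007 m and y of tray_1 in the frame of deck between -0.007 and 0.007 m and (z of tray_1 in the frame of deck between -0.005 and 0.005 m or z of tray_1 in the frame of deck between 0.045 and 0.055 m or z of tray_1 in the frame of deck between 0.095 and 0.105 m) and angle between each of tray_1, tray_2, tray_3's own z axis and vertical below 0.05 rad and angle between the x axis of each of tray_1, tray_2, tray_3 and the x axis of deck, either way round below 0.07 rad and linear speed of each of tray_1, tray_2, tray_3, jar_1, jar_2, jar_3 below 0.03 m/s and x of tray_2 in the frame of deck between -0.007 and 0.007 m and y of tray_2 in the frame of deck between -0.007 and 0.007 m and (z of tray_2 in the frame of deck between -0.005 and 0.005 m or z of tray_2 in the frame of deck between 0.045 and 0.055 m or z of tray_2 in the frame of deck between 0.095 and 0.105 m) and x of tray_3 in the frame of deck between -0.007 and 0.007 m and y of tray_3 in the frame of deck between -0.007 and 0.007 m and (z of tray_3 in the frame of deck between -0.005 and 0.005 m or z of tray_3 in the frame of deck between 0.045 and 0.055 m or z of tray_3 in the frame of deck between 0.095 and 0.105 m) and x of jar_1 in the frame of deck between -0.07 and 0.07 m and y of jar_1 in the frame of deck between -0.112 and 0.112 m and (z of jar_1 in the frame of deck between 0.05 and 0.062 m or z of jar_1 in the frame of deck between 0.1 and 0.112 m) and angle between each of jar_1, jar_2, jar_3's own z axis and vertical below 0.12 rad and x of jar_2 in the frame of deck between -0.07 and 0.07 m and y of jar_2 in the frame of deck between -0.112 and 0.112 m and (z of jar_2 in the frame of deck between 0.05 and 0.062 m or z of jar_2 in the frame of deck between 0.1 and 0.112 m) and x of jar_3 in the frame of deck between -0.07 and 0.07 m and y of jar_3 in the frame of deck between -0.112 and 0.112 m and (z of jar_3 in the frame of deck between 0.05 and 0.062 m or z of jar_3 in the frame of deck between 0.1 and 0.112 m) and contact force between the fingers and tray_1 below 0.2 N and contact force between the fingers and tray_2 below 0.2 N and contact force between the fingers and tray_3 below 0.2 N and contact force between the fingers and jar_1 below 0.2 N and contact force between the fingers and jar_2 below 0.2 N and contact force between the fingers and jar_3 below 0.2 N); the robot touches nothing.
It fails at once if a bystander is disturbed (moved more than 40 mm) (distance of any of camp_cup, bowl, butter_dish, salt_tub, spoon, flask, coffee_tin from where it was at the start of the episode above 0.04 m).
It fails at once if a tray or jar is dropped (falls freely for more than about 40 mm) ((linear speed of tray_1 above 0.9 m/s and contact force between anything else and tray_1 below 0.01 N) or (linear speed of tray_2 above 0.9 m/s and contact force between anything else and tray_2 below 0.01 N) or (linear speed of tray_3 above 0.9 m/s and contact force between anything else and tray_3 below 0.01 N) or (linear speed of jar_1 above 0.9 m/s and contact force between anything else and jar_1 below 0.01 N) or (linear speed of jar_2 above 0.9 m/s and contact force between anything else and jar_2 below 0.01 N) or (linear speed of jar_3 above 0.9 m/s and contact force between anything else and jar_3 below 0.01 N)).
Of tray_1, tray_2, tray_3 only 2 to 3 are there at a start; the rules pass over those that are not, and their reading is None.
Of jar_1, jar_2, jar_3 only 2 to 3 are there at a start; the rules pass over those that are not, and their reading is None.
At some moment in a run one of tray_1, tray_2, tray_3, jar_1, jar_2, jar_3 may be knocked a few centimetres aside while the robot is not near it.
It also fails if it takes over 210 s, if anything falls off the work surface, if the arm or the gripper's body presses on something with over 40 N, if the wrist force passes 120 N, or if a joint passes its speed limit or range.

## Working session

There is one attempt and no reset: what is moved stays moved. The work goes in short steps, Python scripts to look and compute and a tool call to move; the robot and the scene stay as the last step left them, time stands still between calls to the robot, and variables do not carry over. Pictures are saved under pics/ and viewed, at most 17 in all, crops included, and the job is handed in when it is done.

Besides the shell and the picture viewer there is one more tool, called after "Call:" as name(argument=value, ...), one argument or row to a line, values as JSON. arm_command: Moves the arm, as the interface text tells. Shifts and turns lie within -1 to 1; 1 stands for 75 cm of shift or 60 degrees of turn. Its arguments: {"type":"object","properties":{"steps":{"type":"array"},"grip_force":{"type":"number"}},"required":["steps"]}

```bash
ls; mkdir -p pics
python3 - <<'E'
from plant import *
import cv2
s=get_state();print(s)
for n in("top","scene"):
    p=read_camera(n);cv2.imwrite(f"pics/{n}0.png",p["pixels"][:,:,::-1]);print(n,p["K"].tolist(),p["R"].tolist(),p["t"].tolist())
    for q in("chassis","deck","pull_bar","release_top","tray_1","jar_1","flask","coffee_tin","bowl","camp_cup","salt_tub","butter_dish","spoon"):
        print(q,[(d["point"],round(d["conf"],2)) for d in recognise(p,q)])
E
```

```text
pics
{'time': 0.0, 'qpos': array([ 1.10300094e+00,  2.87210080e-01,  1.57821070e+00,  3.88798453e-06,
        1.27861649e+00, -1.50000497e-01]), 'dq': array([ 0.00081843,  0.00080285, -0.0011436 , -0.0005471 ,  0.00171465,
       -0.00120239]), 'joint_efforts': array([ 1.42135883e-03, -4.05988491e+01, -2.92627680e+01, -6.36132836e-05,
        5.93276738e-03, -1.69068908e-06]), 'eef_pos': array([0.21058214, 0.64059995, 0.22989934]), 'tcp_rot': array([ 1.58230074e-01,  9.87401514e-01, -1.16389008e-03, -3.73365585e-04]), 'contact_force': array([-0.23115986,  0.03757193, -0.09686723]), 'wrist_torque': array([-0.05199298, -0.01426733, -0.03373628]), 'finger_force': 0.0, 'opening': 0.9963609673589023}
top [[452.5776149188256, 0.0, 320.4451479065434], [0.0, 452.5776149188256, 197.42871503998182], [0.0, 0.0, 1.0]] [[0.009132639832672314, -0.9999502506338169, 0.004011377201560571], [-0.9946929026826586, -0.009495607284013184, -0.10244931817760033], [0.10248231185152921, -0.0030544557083564496, -0.9947301373025206]] [0.019935351436364993, 0.5243782217691209, 1.786174622459335]
chassis [([155.8
[... 1062 characters left out ...]
)]
pull_bar [([240.0, 349.9], 0.79)]
release_top [([228.3, 274.8], 0.59), ([187.2, 425.7], 0.5)]
tray_1 [([163.7, 375.7], 0.94), ([188.3, 425.0], 0.68), ([269.9, 214.7], 0.6)]
jar_1 [([220.6, 216.8], 0.78), ([233.9, 351.8], 0.75), ([215.0, 167.5], 0.67), ([228.8, 193.0], 0.61), ([198.4, 236.7], 0.5), ([199.6, 197.5], 0.37), ([163.2, 376.3], 0.21)]
flask [([152.9, 449.8], 0.72), ([137.2, 436.0], 0.64)]
coffee_tin [([136.3, 432.3], 0.8), ([172.7, 315.1], 0.44)]
bowl [([242.8, 149.9], 0.9)]
camp_cup [([196.5, 197.7], 0.88), ([231.7, 350.6], 0.37)]
salt_tub [([223.6, 272.8], 0.71), ([175.5, 314.7], 0.67)]
butter_dish [([299.1, 262.3], 0.77)]
spoon [([137.1, 434.9], 0.74), ([317.3, 145.7], 0.59)]
```

Run:
```python
import cv2
a=cv2.imread("pics/top0.png")[100:300,130:510];cv2.imwrite("pics/top0c.png",cv2.resize(a,(760,400),interpolation=cv2.INTER_CUBIC))
a=cv2.imread("pics/scene0.png")[100:340,120:480];cv2.imwrite("pics/scene0c.png",cv2.resize(a,(792,528),interpolation=cv2.INTER_CUBIC))
```

```text
(no output)
```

View pics/top0c.png

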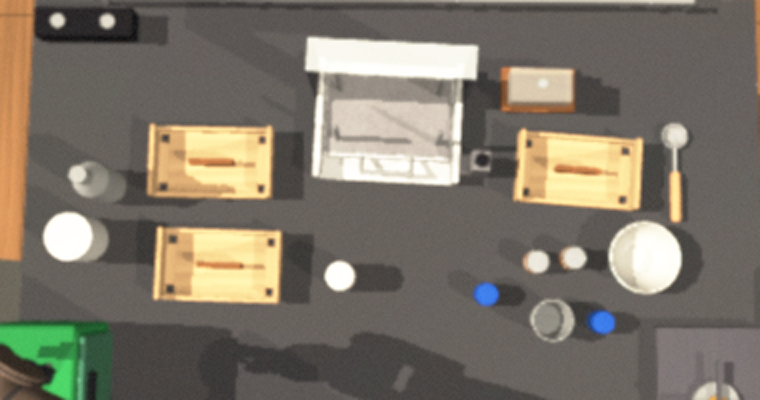

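View pics/scene0c.png

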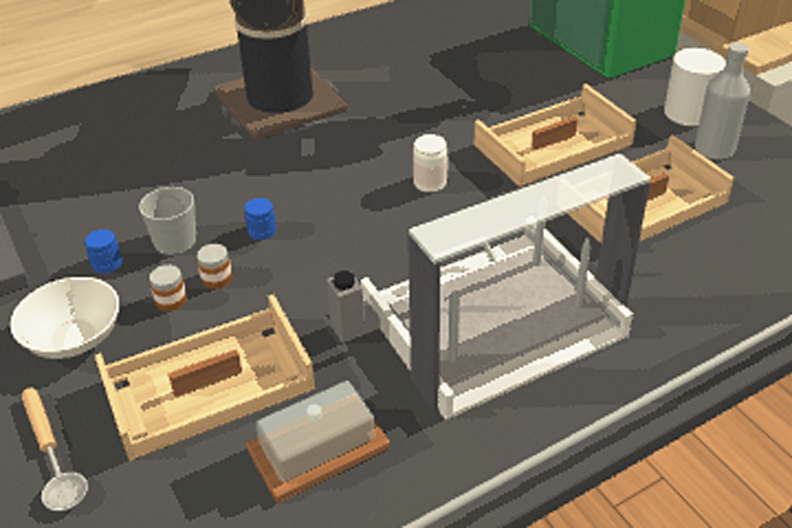

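```bash
cat > h.py <<'E'
import numpy as np, cv2
from plant import *
from scipy.spatial.transform import Rotation as Ro
def pose():
    s=get_state();return np.array(s["eef_pos"]),Ro.from_quat(s["tcp_rot"]).as_matrix(),s
def shot(n,save=None):
    p,R,s=pose();c=read_camera(n)
    if n=="wrist":
        T=np.array(c["T_tool_cam"]);Rwc=R@T[:3,:3];C=R@T[:3,3]+p
    else:
        Rwc=np.array(c["R"]).T;C=-Rwc@np.array(c["t"])
    c["Rwc"],c["C"]=Rwc,C
    if save: cv2.imwrite(f"pics/{save}.png",c["pixels"][:,:,::-1]); np.savez(f"pics/{save}.npz",Rwc=Rwc,C=C,K=c["K"])
    return c
def ray(c,u,v,z):   # u col, v row
    d=c["Rwc"]@np.linalg.solve(np.array(c["K"]),[u,v,1.]);C=c["C"]
    return C+d*(z-C[2])/d[2]
def proj(c,X):
    q=np.array(c["K"])@(c["Rwc"].T@(np.array(X)-c["C"]));return q[:2]/q[2]
def go(target,yaw):
    "tool move (units) to TCP target, tool down with tool x at world yaw (deg)"
    p,R,s=pose();a=np.radians(yaw)
    x=np.array([np.cos(a),np.sin(a),0]);z=np.array([0,0,-1.]);Rt=np.stack([x,np.cross(z,x),z],1)
    print("at",p.round(4),"yaw",round(np.degrees(np.arctan2(R[1,0],R[0,0])),2),"F",np.round(s["contact_force"],1),"open",round(s["opening"],3),"t",round(s["time"],2))
    print("shift",np.round(R.T@(np.array(target)-p)/.75,4),"twist",np.round(np.degrees(Ro.from_matrix(R.T@Rt).as_rotvec())/60,4))
E
python3 - <<'E'
from h import *
c=shot("top");print(c["C"])
w=shot("wrist");print(np.round(w["T_tool_cam"],3).tolist(),np.round(w["K"],1).tolist())
P=lambda x,y,z:ray(c,x/2+130,y/2+100,z).round(3)
for n,x,y,z in [("trayTL",210,162,.03),("trayBL",217,265,.03),("trayR",578,170,.03),("jarA",537,262,.05),("jarB",573,258,.05),("button",482,160,.1),("blue",486,293,.05),("blue2",601,322,.05),("cup",552,320,.075),("bowl",645,257,.05),("salt",340,276,.08),("butter",538,90,.05),("bridgeL",307,55,.25),("bridgeR",478,60,.25),("frontL",316,176,.03),("frontR",458,184,.03),("tin",68,237,.11),("flask",75,175,.2),
 ("a",148,198,.02),("b",272,198,.02),("a2",153,300,.02),("b2",280,303,.02),("a3",514,201,.02),("b3",640,209,.02)]: print(n,P(x,y,z))
E
```

```text
[0.33836193 0.03036944 1.83040395]
[[0.0, -0.966, -0.258, 0.065], [1.0, 0.0, -0.0, 0.001], [0.0, -0.258, 0.966, -0.143], [0.0, 0.0, 0.0, 1.0]] [[316.0, 0.0, 314.8], [0.0, 316.0, 195.0], [0.0, 0.0, 1.0]]
trayTL [0.587 0.368 0.03 ]
trayBL [0.381 0.348 0.03 ]
trayR [ 0.578 -0.37   0.03 ]
jarA [ 0.392 -0.283  0.05 ]
jarB [ 0.401 -0.354  0.05 ]
button [ 0.586 -0.169  0.1  ]
blue [ 0.331 -0.182  0.05 ]
blue2 [ 0.277 -0.407  0.05 ]
cup [ 0.28  -0.306  0.075]
bowl [ 0.404 -0.495  0.05 ]
salt [0.361 0.102 0.08 ]
butter [ 0.736 -0.288  0.05 ]
bridgeL [0.751 0.16  0.25 ]
bridgeR [ 0.745 -0.145  0.25 ]
frontL [0.561 0.155 0.03 ]
frontR [ 0.547 -0.129  0.03 ]
tin [0.429 0.619 0.11 ]
flask [0.537 0.58  0.2  ]
a [0.514 0.492 0.02 ]
b [0.516 0.244 0.02 ]
a2 [0.311 0.475 0.02 ]
b2 [0.307 0.223 0.02 ]
a3 [ 0.515 -0.243  0.02 ]
b3 [ 0.501 -0.496  0.02 ]
```

```bash
python3 -c "
from h import *
go([.5,-.02,.33],90)"
```

```text
at [0.2109 0.6412 0.2313] yaw 161.79 F [-1.2 -0.3  0.3] open 0.998 t 1.5
shift [-0.6417 -0.717  -0.1316] twist [ 0.     -0.      1.1965]
```

Call:
arm_command(
  steps=[
    {"translation":[-0.26,-0.29,-0.054],"twist":[0,0,0],"fingers":1},
    {"translation":[-0.26,-0.29,-0.054],"twist":[0,0,0],"fingers":1},
    {"translation":[-0.26,-0.29,-0.054],"twist":[0,0,0],"fingers":1},
    {"translation":[-0.26,-0.29,-0.054],"twist":[0,0,0],"fingers":1},
    {"translation":[-0.26,-0.29,-0.054],"twist":[0,0,0],"fingers":1},
  ],
)

```text
time: 2.12
eef_pos: [0.3289, 0.3717, 0.2726]
tcp_rot: [0.159, 0.987, 0.0, 0.001]
contact_force: [0.3, 1.4, 0.5]
opening: 0.994
finger_force: 0.0
```

Call:
arm_command(
  steps=[
    {"translation":[-0.38,-0.42,-0.078],"twist":[0,0,0.6],"fingers":1},
    {"translation":[-0.38,-0.42,-0.078],"twist":[0,0,0.6],"fingers":1},
    {"translation":[-0.38,-0.42,-0.078],"twist":[0,0,0.6],"fingers":1},
    {"translation":[-0.38,-0.42,-0.078],"twist":[0,0,0.6],"fingers":1},
    {"translation":[-0.38,-0.42,-0.078],"twist":[0,0,0.6],"fingers":1},
  ],
)

```text
time: 2.75
eef_pos: [0.4542, 0.0888, 0.3152]
tcp_rot: [0.456, 0.89, 0.0, 0.001]
contact_force: [1.2, 0.5, 0.2]
opening: 0.998
finger_force: 0.0
```

```bash
python3 -c "
from h import *
go([.5,-.02,.33],90)"
```

```text
at [0.4542 0.0888 0.3152] yaw 125.76 F [1.2 0.5 0.2] open 0.998 t 2.75
shift [-0.1534 -0.0352 -0.0197] twist [1.500e-03 3.000e-04 5.961e-01]
```

Call:
arm_command(
  steps=[
    {"translation":[-0.153,-0.035,-0.02],"twist":[0.0015,0,0.596],"fingers":1},
    {"translation":[-0.153,-0.035,-0.02],"twist":[0.0015,0,0.596],"fingers":1},
    {"translation":[-0.153,-0.035,-0.02],"twist":[0.0015,0,0.596],"fingers":1},
    {"translation":[-0.153,-0.035,-0.02],"twist":[0.0015,0,0.596],"fingers":1},
    {"translation":[-0.153,-0.035,-0.02],"twist":[0.0015,0,0.596],"fingers":1},
  ],
)

```text
time: 3.38
eef_pos: [0.4995, -0.018, 0.3295]
tcp_rot: [0.707, 0.707, -0.001, -0.0]
contact_force: [0.1, 1.2, -0.2]
opening: 1.008
finger_force: 0.0
```

Run:
```python
from h import *
go([.5,-.02,.33],90)
c=shot("wrist","w1")
for q in("deck","pull_bar","release_top"):
    print(q,[(d["point"],round(d["conf"],2)) for d in recognise(c,q)])
```

```text
at [ 0.4995 -0.018   0.3295] yaw 90.05 F [ 0.1  1.2 -0.2] open 1.008 t 3.38
shift [-0.0027  0.0006 -0.0006] twist [-0.0012  0.0005  0.0008]
deck [([126.7, 445.5], 0.56)]
pull_bar [([125.9, 445.7], 0.96)]
release_top [([279.4, 380.7], 0.72)]
```

View pics/w1.png

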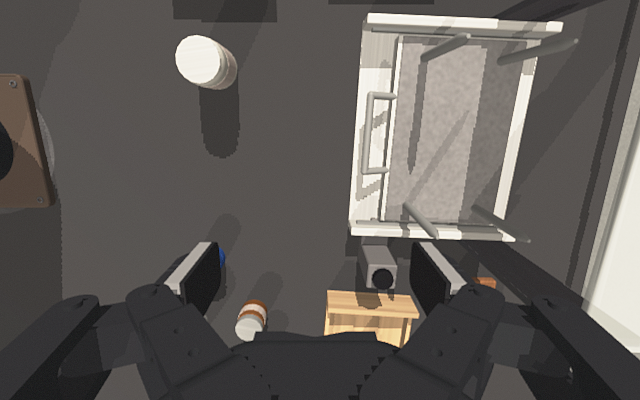

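Run:
```python
from h import *
class L(dict):pass
f=np.load("pics/w1.npz");c={k:f[k] for k in f}
P={}
for n,u,v,z in [("barT",370,97,.045),("barB",364,170,.045),("pFL",468,38,.152),("pBL",577,42,.152),("pFR",437,236,.152),("pBR",527,239,.152),("btn",382,279,.1)]:
    P[n]=ray(c,u,v,z);print(n,P[n].round(4))
m=sum(P[k] for k in P if k[0]=="p")/4;d=(P["pFL"]+P["pBL"]-P["pFR"]-P["pBR"])/2
print(m,np.degrees(np.arctan2(-d[0],d[1])),np.linalg.norm(d))
im=cv2.imread("pics/w1.png");a=im[10:250,340:600];cv2.imwrite("pics/w1c.png",cv2.resize(a,(650,600),interpolation=cv2.INTER_CUBIC))
```

```text
barT [0.5708 0.0646 0.045 ]
barB [ 0.567  -0.0311  0.045 ]
pFL [0.6413 0.1126 0.152 ]
pBL [0.7429 0.1093 0.152 ]
pFR [ 0.6325 -0.0839  0.152 ]
pBR [ 0.7308 -0.0873  0.152 ]
btn [ 0.588  -0.1659  0.1   ]
[0.68688706 0.01269798 0.152     ] -3.0402466621482915 0.19686454699355255
```

View pics/w1c.png

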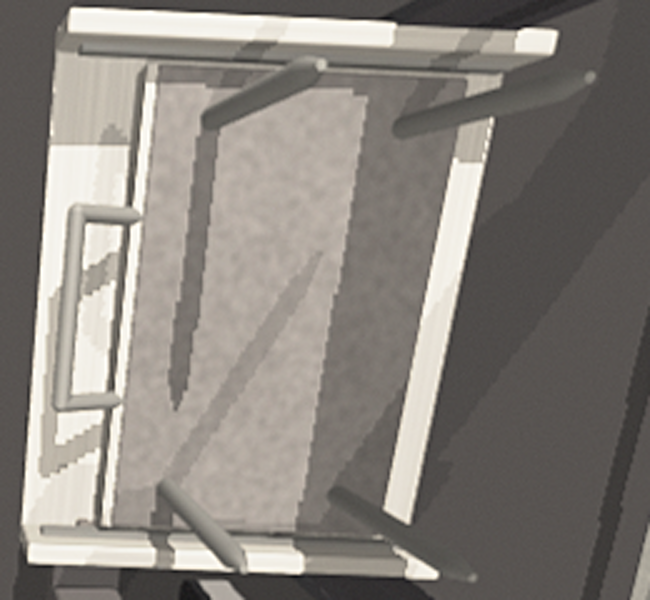

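```bash
python3 -c "
from h import *
go([.567,.0185,.10],87)"
```

```text
at [ 0.4995 -0.0175  0.3295] yaw 90.09 F [0.1 0.6 0.2] open 1.002 t 3.58
shift [0.048  0.0905 0.3059] twist [-0.0012  0.0005  0.0515]
```

Call:
arm_command(
  steps=[
    {"translation":[0.048,0.09,0.15],"twist":[-0.0012,0,0.0515],"fingers":-0.43},
    {"translation":[0.048,0.09,0.306],"twist":[-0.0012,0,0.0515],"fingers":-0.43},
    {"translation":[0.048,0.09,0.306],"twist":[-0.0012,0,0.0515],"fingers":-0.43},
    {"translation":[0.048,0.09,0.306],"twist":[-0.0012,0,0.0515],"fingers":-0.43},
    {"translation":[0.048,0.09,0.306],"twist":[-0.0012,0,0.0515],"fingers":-0.43},
  ],
)

```text
time: 4.2
eef_pos: [0.5627, 0.0193, 0.0941]
tcp_rot: [0.725, 0.689, -0.004, -0.005]
contact_force: [-0.4, 0.1, -0.5]
opening: 0.287
finger_force: 0.0
```

Run:
```python
from h import *
go([.567,.0185,.034],87)
c=shot("wrist","w2")
for x,y in((.5708,.0646),(.567,-.0311)): print(proj(c,[x,y,.045]))
cv2.imwrite("pics/w2c.png",cv2.resize(c["pixels"][60:360,140:500,::-1],(720,600)))
```

```text
at [0.5627 0.0193 0.0941] yaw 87.03 F [-0.4  0.1 -0.5] open 0.287 t 4.2
shift [-0.0008  0.0068  0.08  ] twist [-0.0121 -0.0006  0.0005]
[324.87127927 144.99069695]
[325.39501456 286.68825139]
```

View pics/w2c.png

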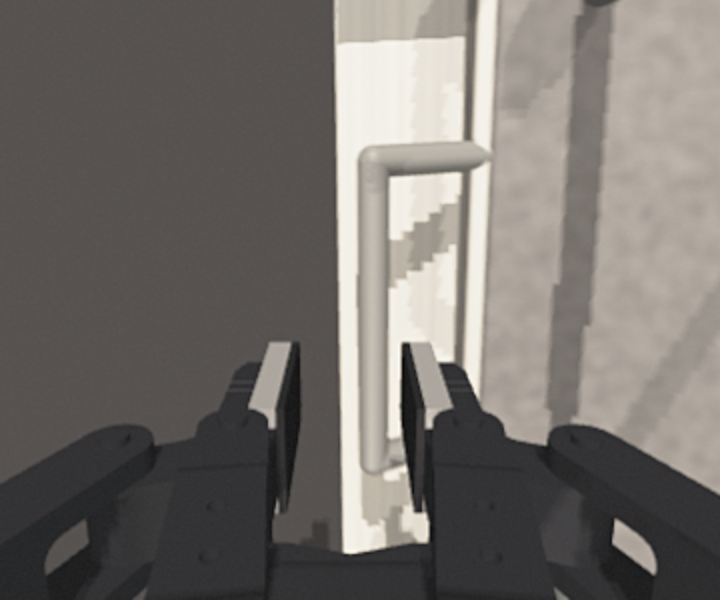

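Call:
arm_command(
  steps=[
    {"translation":[0,0.007,0.03],"twist":[-0.012,0,0],"fingers":-0.43},
    {"translation":[0,0.007,0.06],"twist":[-0.012,0,0],"fingers":-0.43},
    {"translation":[0,0.007,0.08],"twist":[-0.012,0,0],"fingers":-0.43},
    {"translation":[0,0.007,0.08],"twist":[-0.012,0,0],"fingers":-0.43},
  ],
)

```text
time: 4.75
eef_pos: [0.5723, 0.0177, 0.0409]
tcp_rot: [0.726, 0.688, 0.004, 0.005]
contact_force: [-0.6, 0.7, -0.1]
opening: 0.287
finger_force: 0.0
```

Run:
```python
from h import *
go([.567,.0185,.034],87)
```

```text
at [0.5723 0.0177 0.0409] yaw 86.94 F [-0.6  0.7 -0.1] open 0.287 t 4.75
shift [ 0.0007 -0.0072  0.0091] twist [ 0.0128  0.0006 -0.001 ]
```

Call:
arm_command(
  steps=[
    {"translation":[0,-0.007,0.008],"twist":[0.0125,0,0],"fingers":-0.43},
    {"translation":[0,-0.007,0.008],"twist":[0.0125,0,0],"fingers":-0.43},
    {"translation":[0,-0.007,0.008],"twist":[0.0125,0,0],"fingers":-1},
    {"translation":[0,-0.007,0.008],"twist":[0.0125,0,0],"fingers":-1},
    {"translation":[0,-0.007,0.008],"twist":[0.0125,0,0],"fingers":-1},
  ],
  grip_force=60,
)

```text
time: 5.38
eef_pos: [0.568, 0.018, 0.0346]
tcp_rot: [0.726, 0.688, 0.001, 0.001]
contact_force: [3.8, 0.3, 0.3]
opening: 0.083
finger_force: 58.8
```

Run:
```python
from h import *
go([.567-.136*.9986,.0185+.136*.0523,.034],87)
```

```text
at [0.568  0.018  0.0346] yaw 86.96 F [3.8 0.3 0.3] open 0.083 t 5.38
shift [ 0.0004 -0.1827  0.0004] twist [ 0.0022  0.0007 -0.0007]
```

Call:
arm_command(
  steps=[
    {"translation":[0,-0.016,0],"twist":[0,0,0],"fingers":-1},
    {"translation":[0,-0.032,0],"twist":[0,0,0],"fingers":-1},
    {"translation":[0,-0.048,0],"twist":[0,0,0],"fingers":-1},
    {"translation":[0,-0.064,0],"twist":[0,0,0],"fingers":-1},
    {"translation":[0,-0.08,0],"twist":[0,0,0],"fingers":-1},
  ],
)

```text
time: 6.0
eef_pos: [0.5104, 0.0204, 0.0346]
tcp_rot: [0.726, 0.688, 0.003, 0.005]
contact_force: [11.3, -1.5, -8.2]
opening: 0.086
finger_force: 59.4
```

Call:
arm_command(
  steps=[
    {"translation":[0,-0.016,0],"twist":[0,0,0],"fingers":-1},
    {"translation":[0,-0.032,0],"twist":[0,0,0],"fingers":-1},
    {"translation":[0,-0.048,0],"twist":[0,0,0],"fingers":-1},
    {"translation":[0,-0.064,0],"twist":[0,0,0],"fingers":-1},
    {"translation":[0,-0.08,0],"twist":[0,0,0],"fingers":-1},
  ],
)

```text
time: 6.62
eef_pos: [0.4525, 0.0228, 0.0347]
tcp_rot: [0.726, 0.688, 0.005, 0.007]
contact_force: [20.6, -3.9, -19.2]
opening: 0.087
finger_force: 58.4
```

Call:
arm_command(
  steps=[
    {"translation":[0,-0.01,0],"twist":[0,0,0],"fingers":-1},
    {"translation":[0,-0.02,0],"twist":[0,0,0],"fingers":-1},
    {"translation":[0,-0.022,0],"twist":[0,0,0],"fingers":-1},
    {"translation":[0,-0.022,0],"twist":[0,0,0],"fingers":-1},
  ],
)

```text
time: 7.12
eef_pos: [0.4329, 0.0237, 0.0346]
tcp_rot: [0.725, 0.688, 0.001, 0.004]
contact_force: [6.9, -5.2, -5.7]
opening: 0.086
finger_force: 59.9
```

Run:
```python
from h import *
go([.567-.136*.9986,.0185+.136*.0523,.034],87)
```

```text
at [0.4329 0.0237 0.0346] yaw 87.01 F [ 6.9 -5.2 -5.7] open 0.086 t 7.12
shift [ 0.0024 -0.0024  0.0008] twist [0.0063 0.0039 0.0001]
```

Call:
arm_command(
  steps=[
    {"translation":[0,-0.0005,0],"twist":[0,0,0],"fingers":-0.45},
    {"translation":[0,0,0],"twist":[0,0,0],"fingers":-0.45},
    {"translation":[0,0,0],"twist":[0,0,0],"fingers":-0.45},
    {"translation":[0,0,-0.08],"twist":[0,0,0],"fingers":-0.45},
    {"translation":[0,0,-0.16],"twist":[0,0,0],"fingers":-0.45},
  ],
)

```text
time: 7.75
eef_pos: [0.4283, 0.026, 0.1538]
tcp_rot: [0.726, 0.688, -0.002, -0.003]
contact_force: [0.5, -0.6, -0.6]
opening: 0.274
finger_force: 0.0
```

Call:
arm_command(
  steps=[
    {"translation":[0,0.08,-0.08],"twist":[0,0,0],"fingers":1},
    {"translation":[-0.05,0.12,-0.16],"twist":[0,0,0],"fingers":1},
    {"translation":[-0.1,0.12,-0.24],"twist":[0,0,0],"fingers":1},
    {"translation":[-0.1,0.12,-0.25],"twist":[0,0,0],"fingers":1},
    {"translation":[-0.1,0.12,-0.25],"twist":[0,0,0],"fingers":1},
  ],
)

```text
time: 8.38
eef_pos: [0.5173, -0.0553, 0.3452]
tcp_rot: [0.726, 0.687, 0.001, 0.002]
contact_force: [-0.3, 0.7, 0.2]
opening: 1.003
finger_force: 0.0
```

Run:
```python
from h import *
go([.5,-.02,.33],87)
c=shot("wrist","w3");im=c["pixels"][:,:,::-1]
cv2.imwrite("pics/w3c.png",cv2.resize(im[0:300,240:640],(800,600)))
```

```text
at [ 0.5173 -0.0553  0.3452] yaw 86.83 F [-0.3  0.7  0.2] open 1.003 t 8.38
shift [ 0.0457 -0.0257  0.0201] twist [ 0.0035  0.0014 -0.0029]
```

View pics/w3c.png

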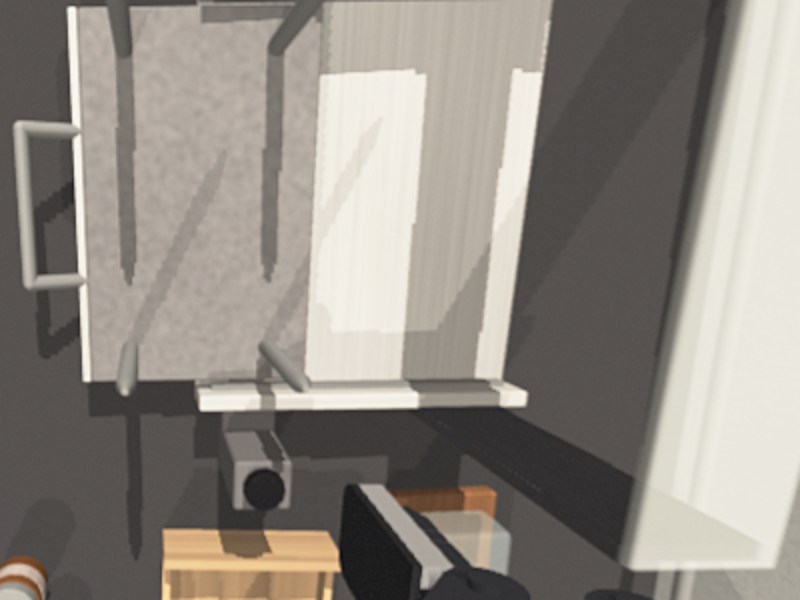

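Run:
```python
from h import *
f=np.load("pics/w3.npz");c={k:f[k] for k in f}
for n,u,v,z in [("FR",126,390,.152),("BR",305,386,.152),("barT",20,127,.045),("barB",29,283,.045),("btn",264,488,.1),("deckFL",75,8,.03),("deckFR",86,381,.03)]:
    print(n,ray(c,240+u/2,v/2,z).round(4))
a=np.radians(-3);R=np.array([[np.cos(a),-np.sin(a)],[np.sin(a),np.cos(a)]])
for q in [(-50,-100),(50,-100),(-118,50),(-118,-50),(40,-185)]: print(R@np.array(q)/1000+[.5572,.0195])
go([.578,-.37+.0,.25],87)
```

```text
FR [ 0.504  -0.0789  0.152 ]
BR [ 0.6024 -0.0822  0.152 ]
barT [0.4412 0.0737 0.045 ]
barB [ 0.4366 -0.027   0.045 ]
btn [ 0.5885 -0.1651  0.1   ]
deckFL [0.4817 0.1451 0.03  ]
deckFR [ 0.4686 -0.1028  0.03  ]
[ 0.50203493 -0.07774616]
[ 0.60189788 -0.08297975]
[0.44197851 0.07560712]
[ 0.43674492 -0.02425583]
[ 0.58746303 -0.1673399 ]
at [ 0.5162 -0.0543  0.3422] yaw 86.88 F [-1.6 -0.1  0.2] open 1.006 t 8.43
shift [-0.4158  0.1053  0.1229] twist [-0.0007  0.0001 -0.0021]
```

Call:
arm_command(
  steps=[
    {"translation":[-0.08,0.02,0.01],"twist":[0,0,0],"fingers":1},
    {"translation":[-0.16,0.05,0.02],"twist":[0,0,0],"fingers":1},
    {"translation":[-0.24,0.07,0.03],"twist":[0,0,0],"fingers":1},
    {"translation":[-0.32,0.09,0.04],"twist":[0,0,0],"fingers":1},
    {"translation":[-0.4,0.1,0.05],"twist":[0,0,0],"fingers":1},
  ],
)

```text
time: 9.05
eef_pos: [0.5748, -0.3575, 0.3002]
tcp_rot: [0.725, 0.688, -0.0, -0.003]
contact_force: [0.6, 0.3, -0.2]
opening: 1.002
finger_force: 0.0
```

Call:
arm_command(
  steps=[
    {"translation":[-0.05,0,0.01],"twist":[0,0,0],"fingers":1},
    {"translation":[-0.05,0,0.01],"twist":[0,0,0],"fingers":1},
    {"translation":[-0.05,0,0.01],"twist":[0,0,0],"fingers":1},
  ],
)

```text
time: 9.43
eef_pos: [0.573, -0.3934, 0.2944]
tcp_rot: [0.725, 0.688, -0.0, -0.002]
contact_force: [-0.1, 0.1, 0.2]
opening: 1.0
finger_force: 0.0
```

Run:
```python
from h import *
go([.578,-.37,.25],87)
c=shot("wrist","w4");print([(d["point"],round(d["conf"],2)) for d in recognise(c,"tray_1")])
```

```text
at [ 0.573  -0.3934  0.2944] yaw 86.98 F [-0.1  0.1  0.2] open 1.0 t 9.43
shift [0.0313 0.0053 0.0593] twist [-0.0036 -0.0027 -0.0003]
[([134.6, 321.3], 0.7)]
```

View pics/w4.png

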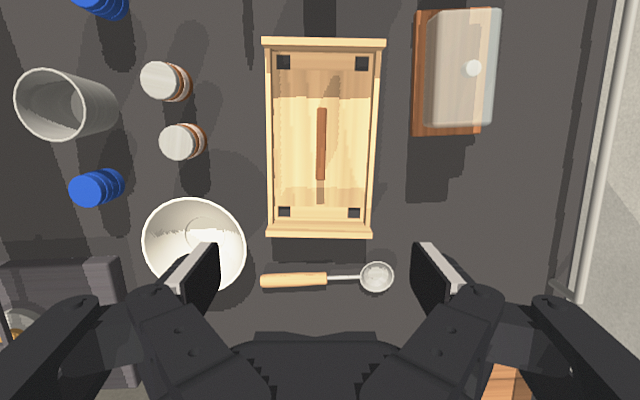

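```bash
cat >> h.py <<'E'
def holes(c,pts,r=9):
    "refine hole pixel centres (dark blob near each rough point)"
    g=cv2.cvtColor(c["pixels"],cv2.COLOR_RGB2GRAY) if "pixels" in c else c["g"];o=[]
    for u,v in pts:
        w=g[v-r:v+r+1,u-r:u+r+1].astype(float);t=(w.min()+np.percentile(w,90))/2
        n,l,st,ce=cv2.connectedComponentsWithStats((w<t*.85).astype(np.uint8))
        k=min(range(1,n),key=lambda i:np.hypot(*(ce[i]-r))-.05*st[i,4]);o.append((u-r+ce[k][0],v-r+ce[k][1],st[k,4]))
    return o
def tray(c,pts,z0=0):
    "pts order: +y-x, +y+x, -y-x, -y+x"
    h=holes(c,pts);print("holes",np.round(h,1).tolist());P=np.array([ray(c,u,v,z0+.005) for u,v,_ in h])
    m=P.mean(0);d=P[:2].mean(0)-P[2:].mean(0);e=P[[1,3]].mean(0)-P[[0,2]].mean(0)
    print("centre",m.round(4),"yaw",np.degrees(np.arctan2(-d[0],d[1])).round(2),np.degrees(np.arctan2(e[1],e[0])).round(2),"size",np.linalg.norm(e).round(4),np.linalg.norm(d).round(4))
def load(n):
    f=np.load(f"pics/{n}.npz");c={k:f[k] for k in f};c["g"]=cv2.imread(f"pics/{n}.png",0);return c
E
python3 - <<'E'
from h import *
c=load("w4")
tray(c,[(283,62),(362,63),(284,212),(354,212)])
print(ray(c,321,108,.042),ray(c,320,180,.042))
for u,v in((157,81),(180,142)):print("jar",ray(c,u,v,.05))
E
```

```text
holes [[283.0, 61.5, 182.0], [361.3, 63.5, 183.0], [283.9, 211.0, 100.0], [353.7, 212.5, 115.0]]
centre [ 0.5812 -0.3678  0.005 ] yaw -4.04 -4.34 size 0.1 0.1995
[ 0.58350031 -0.32442321  0.042     ] [ 0.57801667 -0.41296658  0.042     ]
jar [ 0.39494263 -0.28437883  0.05      ]
jar [ 0.41030911 -0.35531867  0.05      ]
```

```bash
python3 -c "
from h import *
go([.581,-.368,.014],85.8)"
```

```text
at [ 0.5736 -0.3932  0.2961] yaw 87.04 F [ 0.3  0.3 -0.9] open 0.999 t 9.53
shift [0.0338 0.0087 0.3762] twist [-0.0015 -0.0006  0.0207]
```

Call:
arm_command(
  steps=[
    {"translation":[0.034,0.009,0.08],"twist":[0,0,0.021],"fingers":0.2},
    {"translation":[0.034,0.009,0.16],"twist":[0,0,0.021],"fingers":0.2},
    {"translation":[0.034,0.009,0.24],"twist":[0,0,0.021],"fingers":0.2},
    {"translation":[0.034,0.009,0.29],"twist":[0,0,0.021],"fingers":0.2},
    {"translation":[0.034,0.009,0.29],"twist":[0,0,0.021],"fingers":0.2},
  ],
)

```text
time: 10.15
eef_pos: [0.5795, -0.3667, 0.075]
tcp_rot: [0.733, 0.681, -0.001, -0.004]
contact_force: [0.1, 0.5, -0.1]
opening: 0.601
finger_force: 0.0
```

```bash
python3 -c "
from h import *
c=shot('wrist')
go([.581,-.368,.014],85.8)"
```

```text
at [ 0.5812 -0.3685  0.0784] yaw 85.76 F [ 0.4 -0.5  0.2] open 0.599 t 10.2
shift [ 0.0006 -0.0001  0.0859] twist [-0.0024 -0.001  -0.0006]
```

Descend, close, lift.

Call:
arm_command(
  steps=[
    {"translation":[0,0,0.05],"twist":[0,0,0],"fingers":0.2},
    {"translation":[0,0,0.086],"twist":[0,0,0],"fingers":0.2},
    {"translation":[0,0,0.086],"twist":[0,0,0],"fingers":0},
    {"translation":[0,0,0.086],"twist":[0,0,0],"fingers":-1},
    {"translation":[0,0,0.086],"twist":[0,0,0],"fingers":-1},
  ],
  grip_force=60,
)

```text
time: 10.82
eef_pos: [0.5829, -0.3715, 0.0181]
tcp_rot: [0.733, 0.68, -0.0, 0.002]
contact_force: [1.2, -0.8, -2.1]
opening: 0.126
finger_force: 62.2
```

Call:
arm_command(
  steps=[
    {"translation":[0,0,0],"twist":[0,0,0],"fingers":-1},
    {"translation":[0,0,-0.01],"twist":[0,0,0],"fingers":-1},
    {"translation":[0,0,-0.04],"twist":[0,0,0],"fingers":-1},
    {"translation":[0,0,-0.08],"twist":[0,0,0],"fingers":-1},
    {"translation":[0,0,-0.12],"twist":[0,0,0],"fingers":-1},
  ],
)

```text
time: 11.45
eef_pos: [0.5813, -0.37, 0.1061]
tcp_rot: [0.733, 0.68, -0.0, -0.0]
contact_force: [1.1, -0.5, -3.0]
opening: 0.127
finger_force: 61.9
```

```bash
python3 -c "
from h import *
go([.5575,.019,.21],87)"
```

```text
at [ 0.5813 -0.37    0.1061] yaw 85.68 F [ 1.1 -0.5 -3. ] open 0.127 t 11.45
shift [ 0.5147 -0.0707 -0.1388] twist [-0.0006  0.0005 -0.022 ]
```

Call:
arm_command(
  steps=[
    {"translation":[0,0,-0.07],"twist":[0,0,0],"fingers":-1},
    {"translation":[0.02,0,-0.139],"twist":[0,0,-0.022],"fingers":-1},
    {"translation":[0.09,-0.02,-0.139],"twist":[0,0,-0.022],"fingers":-1},
    {"translation":[0.16,-0.03,-0.139],"twist":[0,0,-0.022],"fingers":-1},
    {"translation":[0.23,-0.04,-0.139],"twist":[0,0,-0.022],"fingers":-1},
  ],
)

```text
time: 12.08
eef_pos: [0.5639, -0.1942, 0.2098]
tcp_rot: [0.726, 0.688, -0.0, 0.0]
contact_force: [0.7, 0.4, -3.4]
opening: 0.127
finger_force: 62.0
```

Call:
arm_command(
  steps=[
    {"translation":[0.07,-0.01,0],"twist":[0,0,0],"fingers":-1},
    {"translation":[0.14,-0.02,0],"twist":[0,0,0],"fingers":-1},
    {"translation":[0.21,-0.025,0],"twist":[0,0,0],"fingers":-1},
    {"translation":[0.26,-0.03,0],"twist":[0,0,0],"fingers":-1},
    {"translation":[0.28,-0.03,0],"twist":[0,0,0],"fingers":-1},
  ],
)

```text
time: 12.7
eef_pos: [0.5525, 0.0171, 0.2095]
tcp_rot: [0.725, 0.689, -0.0, 0.0]
contact_force: [-0.2, -0.0, -2.8]
opening: 0.125
finger_force: 62.0
```

```bash
python3 -c "
from h import *
c=shot('wrist')
c=shot('wrist')
c=shot('wrist','w5')
go([.5575,.017,.21],87)"
```

```text
at [0.5531 0.015  0.2091] yaw 87.06 F [-0.  -0.2 -2.7] open 0.125 t 12.85
shift [ 0.003   0.0057 -0.0012] twist [0.0001 0.0013 0.001 ]
```

View pics/w5.png

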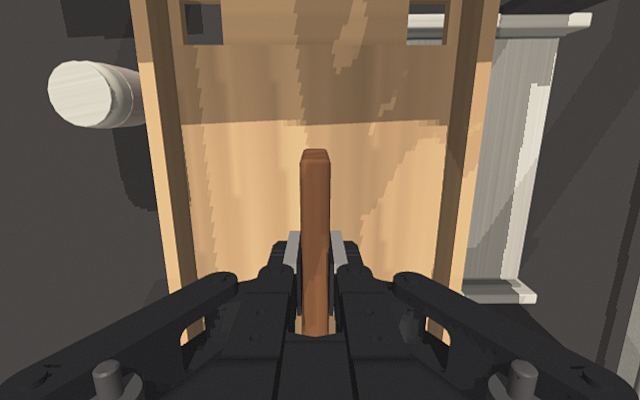

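```bash
python3 -c "
from h import *
c=load('w5')
a=ray(c,204,24,.2);b=ray(c,428,24,.2);print(a,b,(a+b)/2)
R=np.array([np.sin(np.radians(3)),np.cos(np.radians(3)),0])
print((a+b)/2-.1*R)
print(proj(c,[.5575-.05+.0052,.019+.1+.0026,.152]),proj(c,[.5575+.05+.0052,.019+.1-.0026,.152]))"
```

```text
[0.51022277 0.12040714 0.2       ] [0.6075     0.11555652 0.2       ] [0.55886138 0.11798183 0.2       ]
[0.55362779 0.01811888 0.2       ]
[235.92661961  43.32464086] [408.40776079  43.7204534 ]
```

Call:
arm_command(
  steps=[
    {"translation":[0.002,0.0055,0],"twist":[0,0,0],"fingers":-1},
    {"translation":[0.002,0.0055,0.03],"twist":[0,0,0],"fingers":-1},
    {"translation":[0.002,0.0055,0.05],"twist":[0,0,0],"fingers":-1},
    {"translation":[0.002,0.0055,0.08],"twist":[0,0,0],"fingers":-1},
    {"translation":[0.002,0.0055,0.08],"twist":[0,0,0],"fingers":-1},
  ],
)

```text
time: 13.48
eef_pos: [0.5556, 0.0159, 0.146]
tcp_rot: [0.726, 0.688, -0.002, -0.002]
contact_force: [0.2, -0.3, -2.9]
opening: 0.126
finger_force: 62.0
```

```bash
python3 -c "
from h import *
c=shot('wrist','w6')
go([.557,.0165,.046],87)
cv2.imwrite('pics/w6c.png',c['pixels'][:,:,::-1])"
```

```text
at [0.5566 0.0159 0.1475] yaw 86.95 F [ 0.5 -0.2 -2.5] open 0.129 t 13.53
shift [0.0009 0.0009 0.1354] twist [-0.0032  0.0003 -0.0008]
```

View pics/w6.png

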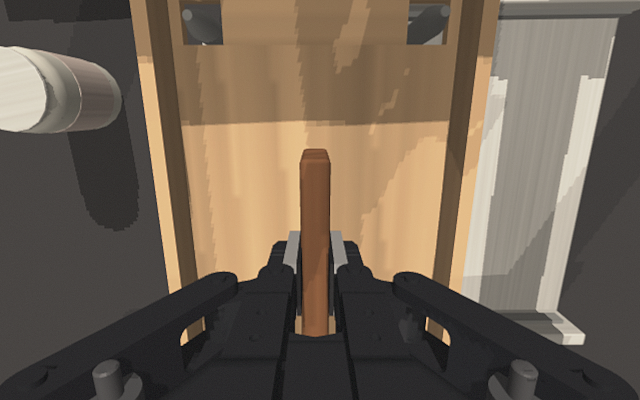

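```bash
python3 -c "
from h import *
c=load('w6')
a=ray(c,188,15,.152);b=ray(c,445,12.5,.152);print(a,b,(a+b)/2)
a=ray(c,204,24,.1375);b=ray(c,428,24,.1375);print(a,b,(a+b)/2)"
```

```text
[0.51199485 0.11994677 0.152     ] [0.61168505 0.11536493 0.152     ] [0.56183995 0.11765585 0.152     ]
[0.51327417 0.12017749 0.1375    ] [0.61006415 0.11489655 0.1375    ] [0.56166916 0.11753702 0.1375    ]
```

Call:
arm_command(
  steps=[
    {"translation":[0,0.0,0.03],"twist":[0,0,0],"fingers":-1},
    {"translation":[0,0,0.06],"twist":[0,0,0],"fingers":-1},
    {"translation":[0,0,0.09],"twist":[0,0,0],"fingers":-1},
    {"translation":[0,0,0.115],"twist":[0,0,0],"fingers":-1},
    {"translation":[0,0,0.13],"twist":[0,0,0],"fingers":-1},
  ],
)

```text
time: 14.15
eef_pos: [0.5573, 0.0161, 0.0506]
tcp_rot: [0.725, 0.688, -0.0, -0.0]
contact_force: [-0.2, -0.0, -2.6]
opening: 0.125
finger_force: 62.0
```

Call:
arm_command(
  steps=[
    {"translation":[0,0.0,0.002],"twist":[0,0,0],"fingers":-1},
    {"translation":[0,0,0.003],"twist":[0,0,0],"fingers":-1},
  ],
)

```text
time: 14.4
eef_pos: [0.5578, 0.0162, 0.0495]
tcp_rot: [0.725, 0.688, 0.0, 0.001]
contact_force: [0.5, -0.4, -3.5]
opening: 0.129
finger_force: 61.9
```

```bash
python3 -c "
from h import *
go([.557,.0165,.046],87)"
```

```text
at [0.5578 0.0162 0.0495] yaw 87.0 F [ 0.5 -0.4 -3.5] open 0.129 t 14.4
shift [ 0.0004 -0.0011  0.0047] twist [0.0007 0.0006 0.    ]
```

Call:
arm_command(
  steps=[
    {"translation":[0,0.0,0.002],"twist":[0,0,0],"fingers":-1},
    {"translation":[0,0,0.003],"twist":[0,0,0],"fingers":-1},
    {"translation":[0,0,0.003],"twist":[0,0,0],"fingers":-1},
  ],
)

```text
time: 14.78
eef_pos: [0.558, 0.0162, 0.048]
tcp_rot: [0.725, 0.688, 0.0, 0.001]
contact_force: [-1.9, 1.3, 5.0]
opening: 0.126
finger_force: 63.1
```

Call:
arm_command(
  steps=[
    {"translation":[0,0.0,0.0015],"twist":[0,0,0],"fingers":-1},
    {"translation":[0,0,0.0015],"twist":[0,0,0],"fingers":-1},
    {"translation":[0,0,0.0015],"twist":[0,0,0],"fingers":-1},
  ],
)

```text
time: 15.15
eef_pos: [0.558, 0.0162, 0.048]
tcp_rot: [0.725, 0.688, -0.0, 0.0]
contact_force: [-4.7, 0.5, 9.9]
opening: 0.126
finger_force: 64.1
```

Call:
arm_command(
  steps=[
    {"translation":[0,0,-0.002],"twist":[0,0,0],"fingers":0.2},
    {"translation":[0,0,-0.002],"twist":[0,0,0],"fingers":0.2},
    {"translation":[0,0,-0.08],"twist":[0,0,0],"fingers":0.2},
    {"translation":[0,0,-0.16],"twist":[0,0,0],"fingers":0.2},
    {"translation":[0,0,-0.24],"twist":[0,0,0],"fingers":0.2},
  ],
)

```text
time: 15.78
eef_pos: [0.5569, 0.0164, 0.2267]
tcp_rot: [0.725, 0.688, -0.001, -0.0]
contact_force: [0.7, 0.7, 0.4]
opening: 0.6
finger_force: 0.0
```

Call:
arm_command(
  steps=[
    {"translation":[0.05,0,-0.06],"twist":[0,0,0],"fingers":0.2},
    {"translation":[0.13,0,-0.085],"twist":[0,0,0],"fingers":0.2},
    {"translation":[0.21,0.02,-0.085],"twist":[0,0,0],"fingers":0.2},
    {"translation":[0.29,0.035,-0.085],"twist":[0,0,0],"fingers":0.2},
    {"translation":[0.37,0.04,-0.085],"twist":[0,0,0],"fingers":0.2},
  ],
)

```text
time: 16.4
eef_pos: [0.6022, 0.2938, 0.2884]
tcp_rot: [0.725, 0.688, -0.0, -0.0]
contact_force: [1.1, -0.1, 0.3]
opening: 0.604
finger_force: 0.0
```

```bash
python3 -c "
from h import *
go([.585,.343,.295],90)"
```

```text
at [0.6022 0.2938 0.2884] yaw 86.98 F [ 1.1 -0.1  0.3] open 0.604 t 16.4
shift [ 0.0643 -0.0263 -0.0089] twist [-0.0006  0.0006 -0.0503]
```

Call:
arm_command(
  steps=[
    {"translation":[0.064,-0.026,-0.009],"twist":[0,0,-0.05],"fingers":0.2},
    {"translation":[0.064,-0.026,-0.009],"twist":[0,0,-0.05],"fingers":0.2},
    {"translation":[0.064,-0.026,-0.009],"twist":[0,0,-0.05],"fingers":0.2},
  ],
)

```text
time: 16.77
eef_pos: [0.5847, 0.3407, 0.2951]
tcp_rot: [0.707, 0.707, -0.001, 0.0]
contact_force: [0.8, 0.1, -0.2]
opening: 0.598
finger_force: 0.0
```

```bash
python3 -c "
from h import *
go([.585,.343,.295],90)
c=shot('wrist','w7');print([(d['point'],round(d['conf'],2)) for d in recognise(c,'tray_1')])"
```

```text
at [0.5847 0.3407 0.2951] yaw 90.01 F [ 0.8  0.1 -0.2] open 0.598 t 16.77
shift [0.003  0.0003 0.0002] twist [-0.0011  0.0012  0.0002]
[([146.5, 162.1], 0.8), ([315.7, 300.6], 0.69), ([130.4, 321.2], 0.68)]
```

View pics/w7.png

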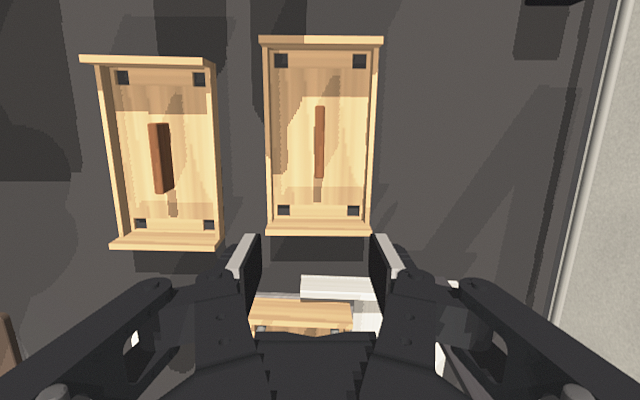

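```bash
python3 -c "
from h import *
c=load('w7')
tray(c,[(281,61),(361,61),(283,210),(353,211)])
print(ray(c,320,107,.042),ray(c,320,179,.042))
tray(c,[(123,77),(199,79),(141,224),(210,225)])
go([.585,.365,.07],90)"
```

```text
holes [[280.3, 60.5, 193.0], [358.9, 60.8, 173.0], [283.1, 209.5, 111.0], [353.0, 210.0, 100.0]]
centre [0.5902 0.3679 0.005 ] yaw -0.4 -0.31 size 0.1003 0.1991
[0.59107926 0.41023982 0.042     ] [0.59149933 0.32149297 0.042     ]
holes [[122.2, 77.4, 157.0], [198.8, 79.0, 147.0], [140.0, 223.0, 101.0], [208.5, 224.1, 91.0]]
centre [0.383  0.3468 0.005 ] yaw -1.47 -0.98 size 0.099 0.1991
at [0.5851 0.3397 0.2953] yaw 89.91 F [ 0.2 -0.5  0.2] open 0.601 t 16.88
shift [3.410e-02 2.000e-04 3.003e-01] twist [-0.0012  0.001  -0.0015]
```

Call:
arm_command(
  steps=[
    {"translation":[0.036,0.0073,0.08],"twist":[0,0,0.004],"fingers":0.2},
    {"translation":[0.036,0.0073,0.16],"twist":[0,0,0.004],"fingers":0.2},
    {"translation":[0.036,0.0073,0.24],"twist":[0,0,0.004],"fingers":0.2},
    {"translation":[0.036,0.0073,0.3],"twist":[0,0,0.004],"fingers":0.2},
    {"translation":[0.036,0.0073,0.3],"twist":[0,0,0.004],"fingers":0.2},
  ],
)

```text
time: 17.5
eef_pos: [0.5872, 0.3648, 0.0651]
tcp_rot: [0.709, 0.705, -0.006, -0.002]
contact_force: [0.5, 0.3, 0.5]
opening: 0.601
finger_force: 0.0
```

Call:
arm_command(
  steps=[
    {"translation":[0,0,0.04],"twist":[0,0,0],"fingers":0.2},
    {"translation":[0,0,0.07],"twist":[0,0,0],"fingers":0.2},
    {"translation":[0,0,0.07],"twist":[0,0,0],"fingers":0.2},
    {"translation":[0,0,0.07],"twist":[0,0,0],"fingers":-1},
    {"translation":[0,0,0.07],"twist":[0,0,0],"fingers":-1},
  ],
)

```text
time: 18.12
eef_pos: [0.5911, 0.3683, 0.0201]
tcp_rot: [0.709, 0.706, 0.001, 0.0]
contact_force: [-0.8, 0.4, 0.4]
opening: 0.181
finger_force: 0.0
```

Call:
arm_command(
  steps=[
    {"translation":[0,0,0],"twist":[0,0,0],"fingers":-1},
    {"translation":[0,0,0],"twist":[0,0,0],"fingers":-1},
  ],
)

```text
time: 18.38
eef_pos: [0.5911, 0.3683, 0.0201]
tcp_rot: [0.709, 0.706, 0.001, 0.0]
contact_force: [-0.1, -0.7, 5.0]
opening: 0.12
finger_force: 62.2
```

```bash
python3 -c "
from h import *
go([.5566,.017,.24],87)"
```

```text
at [0.5911 0.3683 0.0201] yaw 89.77 F [-0.1 -0.7  5. ] open 0.12 t 18.38
shift [-0.4684 -0.0436 -0.2935] twist [ 0.0016 -0.0006  0.0462]
```

Call:
arm_command(
  steps=[
    {"translation":[0,0,-0.02],"twist":[0,0,0],"fingers":-1},
    {"translation":[0,0,-0.07],"twist":[0,0,0],"fingers":-1},
    {"translation":[0,0,-0.14],"twist":[0,0,0],"fingers":-1},
    {"translation":[0,0,-0.21],"twist":[0,0,0],"fingers":-1},
    {"translation":[-0.03,0,-0.28],"twist":[0,0,0.046],"fingers":-1},
  ],
)

```text
time: 19.0
eef_pos: [0.5889, 0.3459, 0.2288]
tcp_rot: [0.725, 0.689, -0.001, -0.001]
contact_force: [0.2, -0.0, -2.8]
opening: 0.124
finger_force: 60.8
```

Call:
arm_command(
  steps=[
    {"translation":[-0.07,0,-0.014],"twist":[0,0,0],"fingers":-1},
    {"translation":[-0.14,-0.01,-0.014],"twist":[0,0,0],"fingers":-1},
    {"translation":[-0.21,-0.02,-0.014],"twist":[0,0,0],"fingers":-1},
    {"translation":[-0.28,-0.02,-0.014],"twist":[0,0,0],"fingers":-1},
    {"translation":[-0.35,-0.02,-0.014],"twist":[0,0,0],"fingers":-1},
  ],
)

```text
time: 19.62
eef_pos: [0.5601, 0.0825, 0.238]
tcp_rot: [0.725, 0.688, -0.001, -0.001]
contact_force: [0.8, -0.0, -3.9]
opening: 0.123
finger_force: 60.8
```

```bash
python3 -c "
from h import *
go([.5566,.0183,.24],87)"
```

```text
at [0.5601 0.0825 0.238 ] yaw 87.02 F [ 0.8 -0.  -3.9] open 0.123 t 19.62
shift [-0.0858 -0.0002 -0.0026] twist [-0.0024  0.0006  0.0003]
```

Call:
arm_command(
  steps=[
    {"translation":[-0.05,0,0],"twist":[0,0,0],"fingers":-1},
    {"translation":[-0.082,0,0],"twist":[0,0,0],"fingers":-1},
    {"translation":[-0.082,0,0],"twist":[0,0,0],"fingers":-1},
    {"translation":[-0.082,0,0],"twist":[0,0,0],"fingers":-1},
  ],
)

```text
time: 20.12
eef_pos: [0.5577, 0.0232, 0.2384]
tcp_rot: [0.725, 0.688, -0.001, -0.001]
contact_force: [0.3, -0.5, -3.2]
opening: 0.12
finger_force: 60.8
```

```bash
python3 -c "
from h import *
go([.5566,.0183,.168],87)"
```

```text
at [0.5577 0.0232 0.2384] yaw 87.0 F [ 0.3 -0.5 -3.2] open 0.12 t 20.12
shift [-0.0066 -0.0009  0.0938] twist [-0.0019 -0.0002  0.    ]
```

Call:
arm_command(
  steps=[
    {"translation":[-0.0065,-0.001,0],"twist":[0,0,0],"fingers":-1},
    {"translation":[-0.0065,-0.001,0.04],"twist":[0,0,0],"fingers":-1},
    {"translation":[-0.0065,-0.001,0.08],"twist":[0,0,0],"fingers":-1},
    {"translation":[-0.0065,-0.001,0.111],"twist":[0,0,0],"fingers":-1},
    {"translation":[-0.0065,-0.001,0.111],"twist":[0,0,0],"fingers":-1},
  ],
)

```text
time: 20.75
eef_pos: [0.5556, 0.0185, 0.1533]
tcp_rot: [0.725, 0.689, -0.002, -0.002]
contact_force: [0.9, -0.4, -3.3]
opening: 0.126
finger_force: 60.8
```

```bash
python3 -c "
from h import *
c=shot('wrist')
c=shot('wrist','w8');a=c['pixels'][:60,160:480,::-1]
cv2.imwrite('pics/w8c.png',cv2.resize(a,(800,150)))
go([.5566,.0183,.1],87)"
```

```text
at [0.5576 0.0181 0.1564] yaw 87.04 F [-0.4  0.3 -3.1] open 0.124 t 20.85
shift [ 0.0002 -0.0013  0.0753] twist [-0.      0.0005  0.0007]
```

View pics/w8c.png

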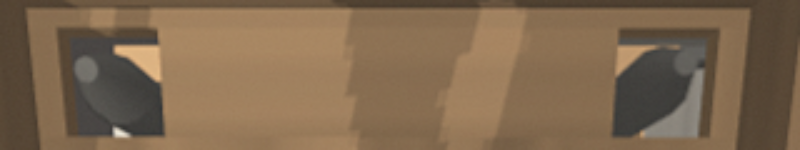

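```bash
python3 -c "
from h import *
c=load('w8')
a=ray(c,194.8,27,.152);b=ray(c,434.8,24.8,.152);print(a,b,(a+b)/2)
a=ray(c,204,33,.142);b=ray(c,426,33,.142);print(a,b,(a+b)/2)"
```

```text
[0.51188463 0.12020998 0.152     ] [0.6121391  0.11585513 0.152     ] [0.56201186 0.11803255 0.152     ]
[0.5123093  0.12005703 0.142     ] [0.61188117 0.11490745 0.142     ] [0.56209523 0.11748224 0.142     ]
```

Aligned within a millimetre. Lower to 0.100.

Call:
arm_command(
  steps=[
    {"translation":[0,0,0.03],"twist":[0,0,0],"fingers":-1},
    {"translation":[0,0,0.055],"twist":[0,0,0],"fingers":-1},
    {"translation":[0,0,0.07],"twist":[0,0,0],"fingers":-1},
    {"translation":[0,0,0.075],"twist":[0,0,0],"fingers":-1},
    {"translation":[0,0,0.075],"twist":[0,0,0],"fingers":-1},
  ],
)

```text
time: 21.48
eef_pos: [0.5579, 0.0176, 0.1002]
tcp_rot: [0.725, 0.688, 0.0, 0.001]
contact_force: [0.5, -0.3, -2.9]
opening: 0.125
finger_force: 60.9
```

Call:
arm_command(
  steps=[
    {"translation":[0,0,0.001],"twist":[0,0,0],"fingers":-1},
    {"translation":[0,0,0.002],"twist":[0,0,0],"fingers":-1},
    {"translation":[0,0,0.002],"twist":[0,0,0],"fingers":-1},
  ],
)

```text
time: 21.85
eef_pos: [0.558, 0.0176, 0.1001]
tcp_rot: [0.725, 0.688, 0.0, 0.001]
contact_force: [-3.9, 0.4, 6.5]
opening: 0.126
finger_force: 62.2
```

Call:
arm_command(
  steps=[
    {"translation":[0,0,-0.0015],"twist":[0,0,0],"fingers":0.2},
    {"translation":[0,0,-0.0015],"twist":[0,0,0],"fingers":0.2},
    {"translation":[0,0,-0.06],"twist":[0,0,0],"fingers":0.2},
    {"translation":[0,0,-0.14],"twist":[0,0,0],"fingers":0.2},
    {"translation":[0,0,-0.22],"twist":[0,0,0],"fingers":0.2},
  ],
)

```text
time: 22.48
eef_pos: [0.557, 0.0178, 0.2642]
tcp_rot: [0.725, 0.688, -0.001, -0.0]
contact_force: [0.5, -0.4, 0.3]
opening: 0.6
finger_force: 0.0
```

Call:
arm_command(
  steps=[
    {"translation":[0.07,-0.03,-0.03],"twist":[0,0,-0.02],"fingers":0.2},
    {"translation":[0.145,-0.06,-0.03],"twist":[0,0,-0.03],"fingers":0.2},
    {"translation":[0.22,-0.09,-0.03],"twist":[0,0,-0.03],"fingers":0.2},
    {"translation":[0.295,-0.12,-0.03],"twist":[0,0,-0.03],"fingers":0.2},
    {"translation":[0.37,-0.15,-0.03],"twist":[0,0,-0.03],"fingers":0.2},
  ],
)

```text
time: 23.1
eef_pos: [0.4587, 0.3026, 0.2855]
tcp_rot: [0.715, 0.7, 0.0, 0.0]
contact_force: [0.1, 0.4, -0.5]
opening: 0.6
finger_force: 0.0
```

```bash
python3 -c "
from h import *
go([.383,.32,.295],88.8)"
```

```text
at [0.4587 0.3026 0.2855] yaw 88.79 F [ 0.1  0.4 -0.5] open 0.6 t 23.1
shift [ 0.0211 -0.1014 -0.0128] twist [ 0.0004  0.0001 -0.0002]
```

Call:
arm_command(
  steps=[
    {"translation":[0.02,-0.06,-0.012],"twist":[0,0,0],"fingers":0.2},
    {"translation":[0.02,-0.1,-0.012],"twist":[0,0,0],"fingers":0.2},
    {"translation":[0.02,-0.1,-0.012],"twist":[0,0,0],"fingers":0.2},
    {"translation":[0.02,-0.1,-0.012],"twist":[0,0,0],"fingers":0.2},
  ],
)

```text
time: 23.6
eef_pos: [0.3853, 0.3173, 0.2944]
tcp_rot: [0.715, 0.7, -0.0, 0.0]
contact_force: [0.3, -0.2, 0.2]
opening: 0.598
finger_force: 0.0
```

```bash
python3 -c "
from h import *
c=shot('wrist')
c=shot('wrist','w9');print([(d['point'],round(d['conf'],2)) for d in recognise(c,'tray_1')])
e=np.array([np.cos(np.radians(-1.2)),np.sin(np.radians(-1.2))]);f=np.array([-e[1],e[0]])
pts=[tuple(int(round(q)) for q in proj(c,[*(np.array([.383,.347])+s*.05*e+t*.1*f),.005])) for s,t in((-1,1),(1,1),(-1,-1),(1,-1))]
print(pts);tray(c,pts)
go([.383,.347,.06],88.8)"
```

```text
[([130.9, 313.2], 0.78), ([367.0, 462.5], 0.68), ([285.3, 451.0], 0.52), ([308.0, 300.1], 0.52)]
[(273, 58), (351, 58), (277, 209), (347, 209)]
holes [[273.0, 58.5, 182.0], [351.9, 58.6, 184.0], [277.7, 208.4, 115.0], [347.5, 208.5, 120.0]]
centre [0.3835 0.3469 0.005 ] yaw -1.27 -1.28 size 0.1 0.1992
at [0.3857 0.317  0.2942] yaw 88.73 F [-0.4 -0.2 -0.1] open 0.599 t 23.75
shift [ 0.0401 -0.0042  0.3123] twist [-0.0007  0.0006 -0.0012]
```

Call:
arm_command(
  steps=[
    {"translation":[0.04,-0.0035,0.08],"twist":[0,0,0],"fingers":0.2},
    {"translation":[0.04,-0.0035,0.16],"twist":[0,0,0],"fingers":0.2},
    {"translation":[0.04,-0.0035,0.24],"twist":[0,0,0],"fingers":0.2},
    {"translation":[0.04,-0.0035,0.3],"twist":[0,0,0],"fingers":0.2},
    {"translation":[0.04,-0.0035,0.3],"twist":[0,0,0],"fingers":0.2},
  ],
)

```text
time: 24.38
eef_pos: [0.3802, 0.3451, 0.0651]
tcp_rot: [0.715, 0.699, -0.005, -0.001]
contact_force: [-0.8, -0.7, 0.8]
opening: 0.596
finger_force: 0.0
```

Call:
arm_command(
  steps=[
    {"translation":[0,0,0.04],"twist":[0,0,0],"fingers":0.2},
    {"translation":[0,0,0.066],"twist":[0,0,0],"fingers":0.2},
    {"translation":[0,0,0.066],"twist":[0,0,0],"fingers":0.2},
    {"translation":[0,0,0.066],"twist":[0,0,0],"fingers":-1},
    {"translation":[0,0,0.066],"twist":[0,0,0],"fingers":-1},
  ],
)

```text
time: 25.0
eef_pos: [0.3839, 0.348, 0.0218]
tcp_rot: [0.715, 0.7, 0.001, 0.0]
contact_force: [-0.0, 0.7, 0.7]
opening: 0.184
finger_force: 0.0
```

Call:
arm_command(
  steps=[
    {"translation":[0,0,0],"twist":[0,0,0],"fingers":-1},
    {"translation":[0,0,0],"twist":[0,0,0],"fingers":-1},
  ],
)

```text
time: 25.25
eef_pos: [0.3839, 0.3481, 0.0218]
tcp_rot: [0.714, 0.7, 0.001, 0.0]
contact_force: [0.8, -1.2, 5.9]
opening: 0.122
finger_force: 63.3
```

```bash
python3 -c "
from h import *
go([.5566,.0183,.26],87)"
```

```text
at [0.3839 0.3481 0.0218] yaw 88.81 F [ 0.8 -1.2  5.9] open 0.122 t 25.25
shift [-0.4345  0.24   -0.3176] twist [ 0.002  -0.0011  0.0302]
```

Call:
arm_command(
  steps=[
    {"translation":[0,0,-0.02],"twist":[0,0,0],"fingers":-1},
    {"translation":[0,0,-0.08],"twist":[0,0,0],"fingers":-1},
    {"translation":[0,0,-0.16],"twist":[0,0,0],"fingers":-1},
    {"translation":[0,0,-0.24],"twist":[0,0,0.015],"fingers":-1},
    {"translation":[-0.02,0.01,-0.312],"twist":[0,0,0.03],"fingers":-1},
  ],
)

```text
time: 25.88
eef_pos: [0.3889, 0.3323, 0.2562]
tcp_rot: [0.725, 0.689, -0.0, -0.0]
contact_force: [0.9, -0.5, -3.4]
opening: 0.126
finger_force: 62.0
```

Call:
arm_command(
  steps=[
    {"translation":[-0.07,0.03,0],"twist":[0,0,0],"fingers":-1},
    {"translation":[-0.14,0.07,0],"twist":[0,0,0],"fingers":-1},
    {"translation":[-0.21,0.11,0],"twist":[0,0,0],"fingers":-1},
    {"translation":[-0.28,0.15,0],"twist":[0,0,0],"fingers":-1},
    {"translation":[-0.35,0.19,0],"twist":[0,0,0],"fingers":-1},
  ],
)

```text
time: 26.5
eef_pos: [0.5182, 0.061, 0.2538]
tcp_rot: [0.725, 0.688, -0.001, -0.001]
contact_force: [0.9, 1.2, -1.9]
opening: 0.122
finger_force: 62.0
```

```bash
python3 -c "
from h import *
go([.5566,.0192,.26],87)"
```

```text
at [0.5182 0.061  0.2538] yaw 87.0 F [ 0.9  1.2 -1.9] open 0.122 t 26.5
shift [-0.053   0.0541 -0.0084] twist [-0.0015  0.0001  0.    ]
```

Call:
arm_command(
  steps=[
    {"translation":[-0.04,0.04,0],"twist":[0,0,0],"fingers":-1},
    {"translation":[-0.048,0.051,0],"twist":[0,0,0],"fingers":-1},
    {"translation":[-0.048,0.051,0],"twist":[0,0,0],"fingers":-1},
    {"translation":[-0.048,0.051,0],"twist":[0,0,0],"fingers":-1},
  ],
)

```text
time: 27.0
eef_pos: [0.5538, 0.0259, 0.2536]
tcp_rot: [0.725, 0.689, -0.001, -0.001]
contact_force: [-0.2, 0.8, -2.4]
opening: 0.127
finger_force: 62.0
```

```bash
python3 -c "
from h import *
c=shot('wrist')
go([.5572,.0192,.168],87)"
```

```text
at [0.5539 0.026  0.2538] yaw 87.1 F [-0.2 -0.2 -2.6] open 0.125 t 27.05
shift [-0.0088  0.005   0.1144] twist [-0.0014  0.0002  0.0016]
```

Call:
arm_command(
  steps=[
    {"translation":[-0.009,0.005,0],"twist":[0,0,0.001],"fingers":-1},
    {"translation":[-0.009,0.005,0.04],"twist":[0,0,0.001],"fingers":-1},
    {"translation":[-0.009,0.005,0.08],"twist":[0,0,0.001],"fingers":-1},
    {"translation":[-0.009,0.005,0.112],"twist":[0,0,0.001],"fingers":-1},
    {"translation":[-0.009,0.005,0.112],"twist":[0,0,0.001],"fingers":-1},
  ],
)

```text
time: 27.68
eef_pos: [0.5564, 0.0181, 0.1675]
tcp_rot: [0.726, 0.688, -0.002, -0.002]
contact_force: [-0.9, -0.9, -3.5]
opening: 0.123
finger_force: 61.9
```

```bash
python3 -c "
from h import *
c=shot('wrist')
c=shot('wrist','w10');a=c['pixels'][:60,160:480,::-1]
cv2.imwrite('pics/w10c.png',cv2.resize(a,(800,150)))
go([.5572,.0192,.1525],87)"
```

```text
at [0.5586 0.0178 0.1708] yaw 86.96 F [ 0.1  0.1 -2.1] open 0.125 t 27.77
shift [ 0.0018 -0.0019  0.0244] twist [ 0.0004  0.0007 -0.0006]
```

View pics/w10c.png

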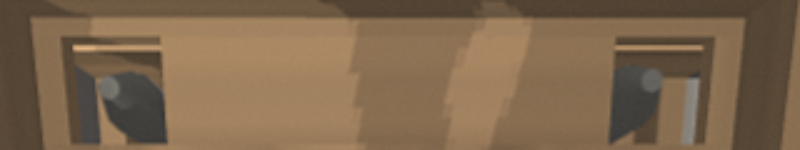

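```bash
python3 -c "
from h import *
c=load('w10')
a=ray(c,203.6,35.2,.152);b=ray(c,420.8,32,.152);print(a,b,(a+b)/2)
a=ray(c,205.6,36,.155);b=ray(c,424.4,36,.155);print(a,b,(a+b)/2)"
```

```text
[0.51175034 0.11982183 0.152     ] [0.61195759 0.11584128 0.152     ] [0.56185397 0.11783155 0.152     ]
[0.51354528 0.11876465 0.155     ] [0.61270119 0.11349396 0.155     ] [0.56312324 0.1161293  0.155     ]
```

Tray sits +1.3 mm in x, −1.7 mm in y from posts; correct and lower.

Call:
arm_command(
  steps=[
    {"translation":[0.002,-0.0018,0],"twist":[0,0,0],"fingers":-1},
    {"translation":[0.002,-0.0018,0.01],"twist":[0,0,0],"fingers":-1},
    {"translation":[0.002,-0.0018,0.018],"twist":[0,0,0],"fingers":-1},
    {"translation":[0.002,-0.0018,0.024],"twist":[0,0,0],"fingers":-1},
    {"translation":[0.002,-0.0018,0.024],"twist":[0,0,0],"fingers":-1},
  ],
)

```text
time: 28.4
eef_pos: [0.5569, 0.0193, 0.1518]
tcp_rot: [0.726, 0.688, -0.0, -0.0]
contact_force: [-1.1, -0.1, -1.3]
opening: 0.126
finger_force: 62.1
```

Call:
arm_command(
  steps=[
    {"translation":[0,0,0.001],"twist":[0,0,0],"fingers":-1},
    {"translation":[0,0,0.002],"twist":[0,0,0],"fingers":-1},
    {"translation":[0,0,0.002],"twist":[0,0,0],"fingers":-1},
  ],
)

```text
time: 28.78
eef_pos: [0.557, 0.0193, 0.1518]
tcp_rot: [0.726, 0.688, -0.0, 0.0]
contact_force: [-3.4, -1.0, 4.9]
opening: 0.126
finger_force: 63.1
```

Call:
arm_command(
  steps=[
    {"translation":[0,0,-0.0015],"twist":[0,0,0],"fingers":0.2},
    {"translation":[0,0,-0.0015],"twist":[0,0,0],"fingers":0.2},
    {"translation":[0,0,-0.05],"twist":[0,0,0],"fingers":0.2},
    {"translation":[0,0,-0.12],"twist":[0,0,0],"fingers":0.2},
    {"translation":[0,0,-0.18],"twist":[0,0,0],"fingers":0.4},
  ],
)

```text
time: 29.4
eef_pos: [0.5572, 0.0193, 0.2872]
tcp_rot: [0.726, 0.688, -0.0, 0.0]
contact_force: [0.3, 1.0, 0.5]
opening: 0.704
finger_force: 0.0
```

Call:
arm_command(
  steps=[
    {"translation":[-0.07,-0.03,0],"twist":[0,0,0],"fingers":0.4},
    {"translation":[-0.14,-0.06,0],"twist":[0,0,0],"fingers":0.4},
    {"translation":[-0.21,-0.09,0],"twist":[0,0,0],"fingers":0.4},
    {"translation":[-0.28,-0.12,0],"twist":[0,0,0],"fingers":0.4},
    {"translation":[-0.35,-0.15,0],"twist":[0,0,0],"fingers":0.4},
  ],
)

```text
time: 30.02
eef_pos: [0.4297, -0.2383, 0.2857]
tcp_rot: [0.726, 0.688, -0.0, 0.001]
contact_force: [1.0, 1.0, 0.1]
opening: 0.698
finger_force: 0.0
```

Call:
arm_command(
  steps=[
    {"translation":[-0.06,-0.01,0],"twist":[0,0,0],"fingers":0.4},
    {"translation":[-0.11,-0.01,0],"twist":[0,0,0],"fingers":0.4},
    {"translation":[-0.11,-0.01,0],"twist":[0,0,0],"fingers":0.4},
    {"translation":[-0.11,-0.01,0],"twist":[0,0,0],"fingers":0.4},
  ],
)

```text
time: 30.52
eef_pos: [0.4187, -0.3184, 0.2853]
tcp_rot: [0.726, 0.688, -0.0, -0.0]
contact_force: [0.1, 0.4, -0.5]
opening: 0.7
finger_force: 0.0
```

```bash
python3 -c "
from h import *
c=shot('wrist')
go([.395,-.284,.25],87)
c=shot('wrist','w11');print([(d['point'],round(d['conf'],2)) for d in recognise(c,'jar_1')])
for q in([.395,-.284,.05],[.410,-.355,.05]):print(proj(c,q))
t=shot('top','t2');print([(d['point'],round(d['conf'],2)) for d in recognise(t,'tray_1')],[(d['point'],round(d['conf'],2)) for d in recognise(t,'deck')])
"
```

```text
at [ 0.4188 -0.318   0.2855] yaw 86.98 F [ 0.4 -0.4  0.3] open 0.702 t 30.57
shift [ 0.0436 -0.0341  0.0473] twist [-0.0007  0.0001 -0.0003]
[([138.2, 293.6], 0.97), ([234.3, 217.6], 0.64), ([193.7, 305.5], 0.56)]
[293.02995694 139.42472571]
[309.1080214  196.59520332]
[([182.8, 325.3], 0.77), ([148.4, 325.8], 0.55), ([205.2, 315.4], 0.46), ([178.7, 372.8], 0.18)] [([212.4, 321.0], 0.77)]
```

View pics/w11.png

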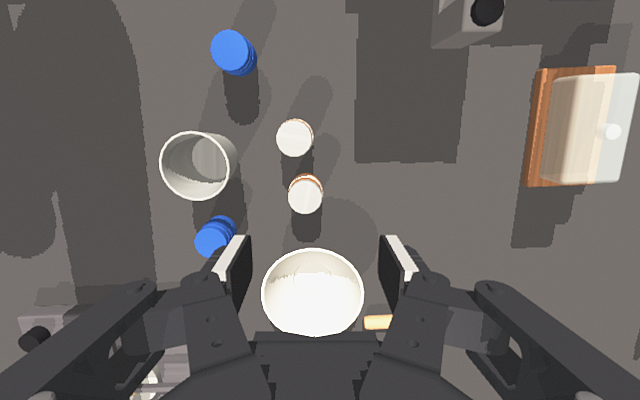

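```bash
python3 -c "
from h import *
c=load('w11')
g=cv2.imread('pics/w11.png');
for u,v in((295,138),(305,194)):
    w=g[v-24:v+25,u-24:u+25].min(2)>170;n,l,s,ce=cv2.connectedComponentsWithStats(w.astype(np.uint8));k=1+s[1:,4].argmax();print(ce[k]+[u-24,v-24],s[k])
    print(ray(c,u,v,.05).round(4))
go([.396,-.283,.016],87)"
```

```text
[293.77199622 137.60359508] [   5    5   38   38 1057]
[ 0.3974 -0.2825  0.05  ]
[304.52738337 195.19168357] [  7   5  35  39 986]
[ 0.4051 -0.3514  0.05  ]
at [ 0.419  -0.318   0.2858] yaw 87.02 F [ 0.8 -0.3 -0.1] open 0.7 t 30.82
shift [ 0.0453 -0.0329  0.3598] twist [-0.0004  0.0007  0.0003]
```

Call:
arm_command(
  steps=[
    {"translation":[0.046,-0.033,0.06],"twist":[0,0,0],"fingers":0.4},
    {"translation":[0.046,-0.033,0.14],"twist":[0,0,0],"fingers":0.4},
    {"translation":[0.046,-0.033,0.21],"twist":[0,0,0],"fingers":0.4},
    {"translation":[0.046,-0.033,0.26],"twist":[0,0,0],"fingers":0.4},
    {"translation":[0.046,-0.033,0.26],"twist":[0,0,0],"fingers":0.4},
  ],
)

```text
time: 31.45
eef_pos: [0.3939, -0.2807, 0.0877]
tcp_rot: [0.726, 0.688, -0.0, -0.004]
contact_force: [-0.9, 0.8, 0.9]
opening: 0.701
finger_force: 0.0
```

Call:
arm_command(
  steps=[
    {"translation":[0,0,0.06],"twist":[0,0,0],"fingers":0.4},
    {"translation":[0,0,0.1],"twist":[0,0,0],"fingers":0.4},
    {"translation":[0,0,0.1],"twist":[0,0,0],"fingers":0.4},
    {"translation":[0,0,0.1],"twist":[0,0,0],"fingers":-1},
    {"translation":[0,0,0.1],"twist":[0,0,0],"fingers":-1},
  ],
  grip_force=40,
)

```text
time: 32.08
eef_pos: [0.3973, -0.2848, 0.0184]
tcp_rot: [0.726, 0.688, -0.0, 0.003]
contact_force: [-0.0, -0.1, 3.8]
opening: 0.498
finger_force: 41.1
```

```bash
python3 -c "
from h import *
go([.396,-.282,.016],87)"
```

```text
at [ 0.3973 -0.2848  0.0184] yaw 86.95 F [-0.  -0.1  3.8] open 0.498 t 32.08
shift [ 0.0037 -0.0019  0.0031] twist [ 0.0029  0.0041 -0.0008]
```

Call:
arm_command(
  steps=[
    {"translation":[0,0,0],"twist":[0,0,0],"fingers":-1},
    {"translation":[0,0,-0.03],"twist":[0,0,0],"fingers":-1},
    {"translation":[0,0,-0.1],"twist":[0,0,0],"fingers":-1},
    {"translation":[0,0,-0.18],"twist":[0,0,0],"fingers":-1},
    {"translation":[0,0,-0.26],"twist":[0,0,0],"fingers":-1},
  ],
)

```text
time: 32.7
eef_pos: [0.3954, -0.2826, 0.2128]
tcp_rot: [0.726, 0.688, -0.0, 0.0]
contact_force: [0.8, -0.8, -0.9]
opening: 0.498
finger_force: 41.2
```

Call:
arm_command(
  steps=[
    {"translation":[0.06,0.04,-0.03],"twist":[0,0,-0.15],"fingers":-1},
    {"translation":[0.12,0.08,-0.05],"twist":[0,0,-0.3],"fingers":-1},
    {"translation":[0.18,0.12,-0.06],"twist":[0,0,-0.45],"fingers":-1},
    {"translation":[0.24,0.16,-0.06],"twist":[0,0,-0.6],"fingers":-1},
    {"translation":[0.3,0.2,-0.06],"twist":[0,0,-0.75],"fingers":-1},
  ],
)

```text
time: 33.33
eef_pos: [0.5582, -0.0647, 0.2561]
tcp_rot: [0.405, 0.914, -0.0, 0.0]
contact_force: [0.7, -0.4, -1.7]
opening: 0.497
finger_force: 41.4
```

```bash
python3 -c "
from h import *
go([.5945,.017,.26],177)"
```

```text
at [ 0.5582 -0.0647  0.2561] yaw 132.25 F [ 0.7 -0.4 -1.7] open 0.497 t 33.33
shift [ 0.0481  0.109  -0.0053] twist [-7.000e-04  7.000e-04 -7.459e-01]
```

Call:
arm_command(
  steps=[
    {"translation":[0.03,0.06,-0.005],"twist":[0,0,-0.15],"fingers":-1},
    {"translation":[0.047,0.106,-0.005],"twist":[0,0,-0.3],"fingers":-1},
    {"translation":[0.047,0.106,-0.005],"twist":[0,0,-0.45],"fingers":-1},
    {"translation":[0.047,0.106,-0.005],"twist":[0,0,-0.6],"fingers":-1},
    {"translation":[0.047,0.106,-0.005],"twist":[0,0,-0.746],"fingers":-1},
  ],
)

```text
time: 33.95
eef_pos: [0.5928, 0.0134, 0.2592]
tcp_rot: [0.026, 1.0, -0.0, -0.0]
contact_force: [0.6, -0.4, -1.7]
opening: 0.5
finger_force: 41.4
```

```bash
python3 -c "
from h import *
c=shot('wrist')
c=shot('wrist')
go([.5945,.017,.2],177)"
```

```text
at [0.5928 0.0132 0.2593] yaw 176.71 F [-0.4 -0.  -1.5] open 0.496 t 34.05
shift [-0.002   0.0052  0.079 ] twist [-0.0005 -0.0007 -0.0049]
```

Call:
arm_command(
  steps=[
    {"translation":[-0.002,0.005,0.0],"twist":[0,0,-0.005],"fingers":-1},
    {"translation":[-0.002,0.005,0.04],"twist":[0,0,-0.005],"fingers":-1},
    {"translation":[-0.002,0.005,0.08],"twist":[0,0,-0.005],"fingers":-1},
    {"translation":[-0.002,0.005,0.115],"twist":[0,0,-0.005],"fingers":-1},
    {"translation":[-0.002,0.005,0.133],"twist":[0,0,-0.005],"fingers":-1},
  ],
)

```text
time: 34.67
eef_pos: [0.5939, 0.0169, 0.1576]
tcp_rot: [0.027, 1.0, -0.0, -0.002]
contact_force: [-0.2, -0.2, -1.1]
opening: 0.496
finger_force: 41.4
```

Call:
arm_command(
  steps=[
    {"translation":[0,0,0.002],"twist":[0,0,0],"fingers":-1},
    {"translation":[0,0,0.004],"twist":[0,0,0],"fingers":-1},
    {"translation":[0,0,0.005],"twist":[0,0,0],"fingers":-1},
  ],
)

```text
time: 35.05
eef_pos: [0.5956, 0.0165, 0.157]
tcp_rot: [0.026, 1.0, -0.0, 0.001]
contact_force: [0.1, 0.3, -0.7]
opening: 0.495
finger_force: 41.4
```

```bash
python3 -c "
from h import *
go([.5945,.017,.154],177)"
```

```text
at [0.5956 0.0165 0.157 ] yaw 176.99 F [ 0.1  0.3 -0.7] open 0.495 t 35.05
shift [0.0015 0.0005 0.004 ] twist [-0.0007  0.0016 -0.0002]
```

Call:
arm_command(
  steps=[
    {"translation":[0.001,0,0.002],"twist":[0,0,0],"fingers":-1},
    {"translation":[0.001,0,0.003],"twist":[0,0,0],"fingers":-1},
    {"translation":[0.001,0,0.003],"twist":[0,0,0],"fingers":-1},
  ],
)

```text
time: 35.42
eef_pos: [0.5943, 0.0166, 0.1544]
tcp_rot: [0.026, 1.0, -0.0, 0.0]
contact_force: [-1.7, -1.1, 3.9]
opening: 0.498
finger_force: 41.8
```

Call:
arm_command(
  steps=[
    {"translation":[0,0,0.001],"twist":[0,0,0],"fingers":-1},
    {"translation":[0,0,0.001],"twist":[0,0,0],"fingers":-1},
    {"translation":[0,0,0.001],"twist":[0,0,0],"fingers":-1},
  ],
)

```text
time: 35.8
eef_pos: [0.5944, 0.0166, 0.1543]
tcp_rot: [0.026, 1.0, -0.0, 0.0]
contact_force: [-3.1, 0.5, 5.7]
opening: 0.5
finger_force: 42.1
```

Call:
arm_command(
  steps=[
    {"translation":[0,0,-0.002],"twist":[0,0,0],"fingers":0.3},
    {"translation":[0,0,-0.002],"twist":[0,0,0],"fingers":0.4},
    {"translation":[0,0,-0.03],"twist":[0,0,0],"fingers":0.4},
    {"translation":[0,0,-0.09],"twist":[0,0,0],"fingers":0.4},
    {"translation":[0,0,-0.15],"twist":[0,0,0],"fingers":0.4},
  ],
)

```text
time: 36.42
eef_pos: [0.5938, 0.0168, 0.2654]
tcp_rot: [0.026, 1.0, -0.0, -0.001]
contact_force: [0.3, 0.6, 0.3]
opening: 0.704
finger_force: 0.0
```

Call:
arm_command(
  steps=[
    {"translation":[0.03,-0.06,0],"twist":[0,0,0.15],"fingers":0.4},
    {"translation":[0.06,-0.13,0],"twist":[0,0,0.3],"fingers":0.4},
    {"translation":[0.09,-0.2,0],"twist":[0,0,0.45],"fingers":0.4},
    {"translation":[0.12,-0.27,0],"twist":[0,0,0.6],"fingers":0.4},
    {"translation":[0.15,-0.34,0],"twist":[0,0,0.75],"fingers":0.4},
  ],
)

```text
time: 37.05
eef_pos: [0.4674, -0.2335, 0.2651]
tcp_rot: [0.409, 0.913, -0.0, -0.0]
contact_force: [1.0, -0.8, -0.8]
opening: 0.698
finger_force: 0.0
```

```bash
python3 -c "
from h import *
go([.41,-.36,.26],87)"
```

```text
at [ 0.4674 -0.2335  0.2651] yaw 131.71 F [ 1.  -0.8 -0.8] open 0.698 t 37.05
shift [-0.075  -0.1694  0.007 ] twist [-6.000e-04  5.000e-04  7.452e-01]
```

Call:
arm_command(
  steps=[
    {"translation":[-0.03,-0.07,0.005],"twist":[0,0,0.15],"fingers":0.4},
    {"translation":[-0.055,-0.125,0.005],"twist":[0,0,0.3],"fingers":0.4},
    {"translation":[-0.073,-0.165,0.005],"twist":[0,0,0.45],"fingers":0.4},
    {"translation":[-0.073,-0.165,0.005],"twist":[0,0,0.6],"fingers":0.4},
    {"translation":[-0.073,-0.165,0.005],"twist":[0,0,0.745],"fingers":0.4},
  ],
)

```text
time: 37.67
eef_pos: [0.4127, -0.3561, 0.2611]
tcp_rot: [0.726, 0.688, -0.0, -0.0]
contact_force: [-0.1, -0.7, 0.4]
opening: 0.704
finger_force: 0.0
```

```bash
python3 -c "
from h import *
c=shot('wrist')
c=shot('wrist','w12');print([(d['point'],round(d['conf'],2)) for d in recognise(c,'jar_1')])
u,v=proj(c,[.4047,-.353,.05]).round().astype(int);print(u,v)
g=c['pixels']
w=g[v-30:v+31,u-30:u+31].min(2)>170;n,l,s,ce=cv2.connectedComponentsWithStats(w.astype(np.uint8));k=1+s[1:,4].argmax();q=ce[k]+[u-30,v-30];print(q,s[k],ray(c,*q,.05))
go([.4047,-.353,.017],87)
t=shot('top','t3');print([(d['point'],round(d['conf'],2)) for d in recognise(t,'jar_1')],proj(t,[.592,.0172,.186]))
"
```

```text
[([168.6, 306.8], 0.87), ([215.8, 213.9], 0.76), ([15.9, 232.5], 0.68)]
307 168
[306.98434622 170.15469613] [  12   14   38   37 1086] [ 0.4040943  -0.35504765  0.05      ]
at [ 0.413  -0.3555  0.2613] yaw 87.43 F [-0.5  0.9 -0.4] open 0.7 t 37.83
shift [ 0.0029 -0.0109  0.3257] twist [-0.001   0.0002  0.0072]
[([176.4, 325.6], 0.63), ([245.6, 368.0], 0.61), ([187.3, 322.0], 0.47)] [322.86599337 174.63362568]
```

Call:
arm_command(
  steps=[
    {"translation":[0.002,-0.011,0.06],"twist":[0,0,0.007],"fingers":0.4},
    {"translation":[0.002,-0.011,0.14],"twist":[0,0,0.007],"fingers":0.4},
    {"translation":[0.002,-0.011,0.2],"twist":[0,0,0.007],"fingers":0.4},
    {"translation":[0.002,-0.011,0.225],"twist":[0,0,0.007],"fingers":0.4},
    {"translation":[0.002,-0.011,0.225],"twist":[0,0,0.007],"fingers":0.4},
  ],
)

```text
time: 38.55
eef_pos: [0.4046, -0.3533, 0.0922]
tcp_rot: [0.726, 0.688, -0.0, -0.001]
contact_force: [1.0, -0.4, -0.1]
opening: 0.699
finger_force: 0.0
```

Call:
arm_command(
  steps=[
    {"translation":[0,0,0.06],"twist":[0,0,0],"fingers":0.4},
    {"translation":[0,0,0.1],"twist":[0,0,0],"fingers":0.4},
    {"translation":[0,0,0.1],"twist":[0,0,0],"fingers":0.4},
    {"translation":[0,0,0.1],"twist":[0,0,0],"fingers":-1},
    {"translation":[0,0,0.1],"twist":[0,0,0],"fingers":-1},
  ],
  grip_force=40,
)

```text
time: 39.17
eef_pos: [0.4064, -0.3558, 0.0209]
tcp_rot: [0.726, 0.688, -0.001, 0.003]
contact_force: [0.3, -0.1, 5.1]
opening: 0.491
finger_force: 41.2
```

Call:
arm_command(
  steps=[
    {"translation":[0,0,0],"twist":[0,0,0],"fingers":-1},
    {"translation":[0,0,-0.03],"twist":[0,0,0],"fingers":-1},
    {"translation":[0,0,-0.1],"twist":[0,0,0],"fingers":-1},
    {"translation":[0,0,-0.18],"twist":[0,0,0],"fingers":-1},
    {"translation":[0,0,-0.26],"twist":[0,0,0],"fingers":-1},
  ],
)

```text
time: 39.8
eef_pos: [0.4046, -0.3532, 0.2149]
tcp_rot: [0.726, 0.688, -0.0, -0.0]
contact_force: [0.4, -0.9, -2.3]
opening: 0.498
finger_force: 41.2
```

```bash
python3 -c "
from h import *
go([.522,.0208,.26],177)"
```

```text
at [ 0.4046 -0.3532  0.2149] yaw 86.89 F [ 0.4 -0.9 -2.3] open 0.498 t 39.8
shift [ 0.5063  0.1292 -0.0605] twist [-9.0000e-04 -1.0000e-04 -1.5019e+00]
```

Call:
arm_command(
  steps=[
    {"translation":[0.06,0.01,-0.03],"twist":[0,0,-0.15],"fingers":-1},
    {"translation":[0.13,0.03,-0.05],"twist":[0,0,-0.3],"fingers":-1},
    {"translation":[0.2,0.05,-0.06],"twist":[0,0,-0.45],"fingers":-1},
    {"translation":[0.27,0.07,-0.06],"twist":[0,0,-0.6],"fingers":-1},
    {"translation":[0.34,0.09,-0.06],"twist":[0,0,-0.75],"fingers":-1},
  ],
)

```text
time: 40.42
eef_pos: [0.4863, -0.1009, 0.2583]
tcp_rot: [0.405, 0.914, -0.0, 0.0]
contact_force: [0.6, -0.2, -2.3]
opening: 0.497
finger_force: 41.2
```

```bash
python3 -c "
from h import *
go([.5235,.0207,.26],177)"
```

```text
at [ 0.4863 -0.1009  0.2583] yaw 132.17 F [ 0.6 -0.2 -2.3] open 0.497 t 40.42
shift [ 0.0868  0.1456 -0.0023] twist [-6.000e-04  8.000e-04 -7.472e-01]
```

Call:
arm_command(
  steps=[
    {"translation":[0.04,0.065,-0.002],"twist":[0,0,-0.15],"fingers":-1},
    {"translation":[0.075,0.125,-0.002],"twist":[0,0,-0.3],"fingers":-1},
    {"translation":[0.085,0.143,-0.002],"twist":[0,0,-0.45],"fingers":-1},
    {"translation":[0.085,0.143,-0.002],"twist":[0,0,-0.6],"fingers":-1},
    {"translation":[0.085,0.143,-0.002],"twist":[0,0,-0.747],"fingers":-1},
  ],
)

```text
time: 41.05
eef_pos: [0.5231, 0.017, 0.2592]
tcp_rot: [0.026, 1.0, -0.0, -0.0]
contact_force: [-0.3, -1.4, -0.8]
opening: 0.494
finger_force: 41.3
```

```bash
python3 -c "
from h import *
c=shot('wrist')
c=shot('wrist')
go([.5235,.0207,.1565],177)"
```

```text
at [0.5232 0.0167 0.2592] yaw 176.72 F [ 0.5 -0.6 -1.5] open 0.491 t 41.15
shift [-0.0003  0.0054  0.1369] twist [-0.0004 -0.0008 -0.0047]
```

Call:
arm_command(
  steps=[
    {"translation":[0,0.005,0.0],"twist":[0,0,-0.005],"fingers":-1},
    {"translation":[0,0.005,0.04],"twist":[0,0,-0.005],"fingers":-1},
    {"translation":[0,0.005,0.08],"twist":[0,0,-0.005],"fingers":-1},
    {"translation":[0,0.005,0.115],"twist":[0,0,-0.005],"fingers":-1},
    {"translation":[0,0.005,0.131],"twist":[0,0,-0.005],"fingers":-1},
  ],
)

```text
time: 41.78
eef_pos: [0.5226, 0.0203, 0.1592]
tcp_rot: [0.027, 1.0, -0.0, -0.002]
contact_force: [-0.7, 1.1, -1.5]
opening: 0.497
finger_force: 41.3
```

Call:
arm_command(
  steps=[
    {"translation":[0,0,0.002],"twist":[0,0,0],"fingers":-1},
    {"translation":[0,0,0.005],"twist":[0,0,0],"fingers":-1},
    {"translation":[0,0,0.005],"twist":[0,0,0],"fingers":-1},
  ],
)

```text
time: 42.15
eef_pos: [0.5243, 0.02, 0.1582]
tcp_rot: [0.026, 1.0, -0.0, 0.001]
contact_force: [0.2, 0.5, -1.6]
opening: 0.5
finger_force: 41.3
```

Call:
arm_command(
  steps=[
    {"translation":[0,0,0.001],"twist":[0,0,0],"fingers":-1},
    {"translation":[0,0,0.002],"twist":[0,0,0],"fingers":-1},
    {"translation":[0,0,0.002],"twist":[0,0,0],"fingers":-1},
  ],
)

```text
time: 42.52
eef_pos: [0.5242, 0.02, 0.1569]
tcp_rot: [0.026, 1.0, -0.0, 0.0]
contact_force: [-2.3, 0.7, 4.8]
opening: 0.494
finger_force: 41.8
```

Call:
arm_command(
  steps=[
    {"translation":[0,0,-0.002],"twist":[0,0,0],"fingers":0.3},
    {"translation":[0,0,-0.002],"twist":[0,0,0],"fingers":0.4},
    {"translation":[0,0,-0.03],"twist":[0,0,0],"fingers":0.4},
    {"translation":[0,0,-0.09],"twist":[0,0,0],"fingers":0.4},
    {"translation":[0,0,-0.16],"twist":[0,0,0],"fingers":0.4},
  ],
)

```text
time: 43.15
eef_pos: [0.523, 0.0202, 0.2754]
tcp_rot: [0.026, 1.0, -0.0, -0.002]
contact_force: [-0.0, -0.7, 1.6]
opening: 0.698
finger_force: 0.0
```

Call:
arm_command(
  steps=[
    {"translation":[-0.02,-0.06,0],"twist":[0,0,0.15],"fingers":0.4},
    {"translation":[-0.05,-0.12,0],"twist":[0,0,0.3],"fingers":0.4},
    {"translation":[-0.08,-0.18,0],"twist":[0,0,0.45],"fingers":-1},
    {"translation":[-0.098,-0.24,0],"twist":[0,0,0.6],"fingers":-1},
    {"translation":[-0.098,-0.24,0],"twist":[0,0,0.75],"fingers":-1},
  ],
)

```text
time: 43.78
eef_pos: [0.588, -0.1667, 0.2747]
tcp_rot: [0.411, 0.912, -0.001, -0.001]
contact_force: [-1.0, 0.4, 0.8]
opening: 0.06
finger_force: 0.0
```

Call:
arm_command(
  steps=[
    {"translation":[0,0,0],"twist":[0,0,0.15],"fingers":-1},
    {"translation":[0,0,0],"twist":[0,0,0.3],"fingers":-1},
    {"translation":[0,0,0],"twist":[0,0,0.45],"fingers":-1},
    {"translation":[0,0,0],"twist":[0,0,0.6],"fingers":-1},
    {"translation":[0,0,0],"twist":[0,0,0.75],"fingers":-1},
  ],
)

```text
time: 44.4
eef_pos: [0.5877, -0.1635, 0.2751]
tcp_rot: [0.727, 0.686, -0.001, -0.0]
contact_force: [0.1, -1.2, 0.6]
opening: 0.002
finger_force: 0.0
```

```bash
python3 -c "
from h import *
c=shot('wrist')
c=shot('wrist','w13');print([(d['point'],round(d['conf'],2)) for d in recognise(c,'release_top')],proj(c,[.588,-.166,.1]))
s=shot('scene','s3')
im=np.vstack([cv2.resize(c['pixels'][0:300,0:640,::-1],(597,280)),cv2.resize(s['pixels'][140:300,200:480,::-1],(560,320))[:, :] if 0 else cv2.copyMakeBorder(cv2.resize(s['pixels'][140:300,200:480,::-1],(560,320)),0,0,0,37,0)])
cv2.imwrite('pics/f.png',im)
go([.588,-.166,.13],87)"
```

```text
[([178.7, 315.9], 0.79)] [315.16913878 179.22272267]
at [ 0.5877 -0.1635  0.2754] yaw 87.15 F [-0.2 -0.1 -0.6] open -0.002 t 44.6
shift [-0.0033  0.0008  0.1938] twist [-0.0011  0.0004  0.0025]
```

View pics/f.png

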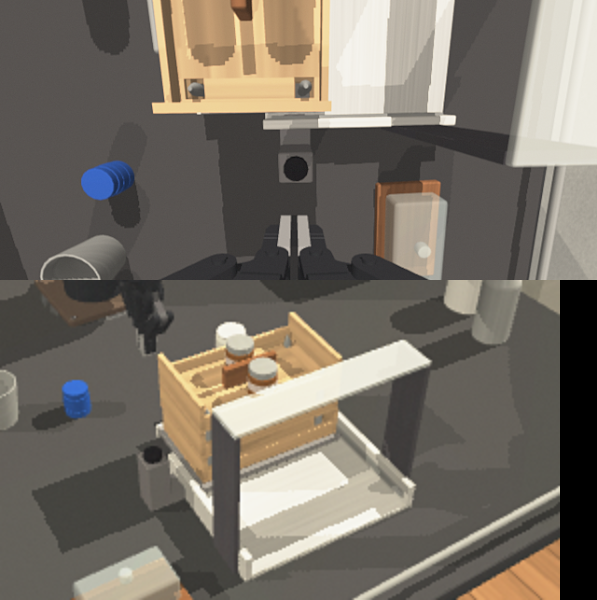

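Call:
arm_command(
  steps=[
    {"translation":[-0.003,0.001,0.07],"twist":[0,0,0],"fingers":-1},
    {"translation":[-0.003,0.001,0.14],"twist":[0,0,0],"fingers":-1},
    {"translation":[-0.003,0.001,0.194],"twist":[0,0,0],"fingers":-1},
    {"translation":[-0.003,0.001,0.215],"twist":[0,0,0],"fingers":-1},
    {"translation":[-0.003,0.001,0.222],"twist":[0,0,0],"fingers":-1},
  ],
)

```text
time: 45.22
eef_pos: [0.5884, -0.1659, 0.109]
tcp_rot: [0.725, 0.689, -0.001, -0.0]
contact_force: [-0.8, 0.6, 0.5]
opening: 0.002
finger_force: 0.0
```

Call:
arm_command(
  steps=[
    {"translation":[0,0,0.008],"twist":[0,0,0],"fingers":-1},
    {"translation":[0,0,0.016],"twist":[0,0,0],"fingers":-1},
    {"translation":[0,0,0.022],"twist":[0,0,0],"fingers":-1},
  ],
)

```text
time: 45.6
eef_pos: [0.5896, -0.1665, 0.0953]
tcp_rot: [0.725, 0.688, 0.0, 0.002]
contact_force: [-1.8, 0.4, 7.4]
opening: -0.0
finger_force: 3.8
```

Pressed about 5 mm; a little further, then straight up.

Call:
arm_command(
  steps=[
    {"translation":[0,0,0.004],"twist":[0,0,0],"fingers":-1},
    {"translation":[0,0,0.005],"twist":[0,0,0],"fingers":-1},
    {"translation":[0,0,0.005],"twist":[0,0,0],"fingers":-1},
  ],
)

```text
time: 45.98
eef_pos: [0.5896, -0.1665, 0.0921]
tcp_rot: [0.725, 0.688, 0.0, 0.002]
contact_force: [-2.7, 0.5, 7.9]
opening: -0.002
finger_force: 4.2
```

Call:
arm_command(
  steps=[
    {"translation":[0,0,-0.04],"twist":[0,0,0],"fingers":-1},
    {"translation":[0,0,-0.1],"twist":[0,0,0],"fingers":-1},
    {"translation":[-0.04,-0.03,-0.17],"twist":[0,0,0],"fingers":-1},
    {"translation":[-0.1,-0.08,-0.24],"twist":[0,0,0],"fingers":-1},
    {"translation":[-0.1,-0.1,-0.28],"twist":[0,0,0],"fingers":-1},
  ],
)

```text
time: 46.6
eef_pos: [0.5085, -0.2382, 0.301]
tcp_rot: [0.726, 0.688, -0.0, 0.001]
contact_force: [1.0, -0.7, -0.8]
opening: 0.003
finger_force: 0.0
```

Call:
arm_command(
  steps=[
    {"translation":[0,0,0],"twist":[0,0,0],"fingers":-1},
    {"translation":[0,0,0],"twist":[0,0,0],"fingers":-1},
    {"translation":[0,0,0],"twist":[0,0,0],"fingers":-1},
    {"translation":[0,0,0],"twist":[0,0,0],"fingers":-1},
    {"translation":[0,0,0],"twist":[0,0,0],"fingers":-1},
  ],
)

```text
time: 47.22
eef_pos: [0.5096, -0.2363, 0.2981]
tcp_rot: [0.725, 0.689, -0.001, -0.001]
contact_force: [-0.3, 0.3, -0.3]
opening: -0.001
finger_force: 0.0
```

```bash
python3 -c "
from h import *
go([.588,-.166,.13],87)
c=shot('scene','s4');t=shot('top','t4')
for q in ('deck','tray_1','jar_1'): print(q,[(d['point'],round(d['conf'],2)) for d in recognise(t,q)])
for x in (.557,.687): print(proj(t,[x,.0155,.15]))
"
```

```text
at [ 0.5096 -0.2363  0.2981] yaw 87.04 F [-0.3  0.3 -0.3] open -0.001 t 47.23
shift [0.099 0.1   0.224] twist [-0.002  -0.0003  0.0006]
deck [([184.1, 322.6], 0.61)]
tray_1 [([176.6, 330.6], 0.5)]
jar_1 [([148.4, 325.7], 0.66), ([165.9, 322.3], 0.57)]
[323.1501159  185.35811904]
[323.44372302 151.17476309]
```

It is gliding (jars moved up the image). Wait and check.

Call:
arm_command(
  steps=[
    {"translation":[0,0,0],"twist":[0,0,0],"fingers":-1},
    {"translation":[0,0,0],"twist":[0,0,0],"fingers":-1},
    {"translation":[0,0,0],"twist":[0,0,0],"fingers":-1},
    {"translation":[0,0,0],"twist":[0,0,0],"fingers":-1},
    {"translation":[0,0,0],"twist":[0,0,0],"fingers":-1},
  ],
)

```text
time: 48.1
eef_pos: [0.5095, -0.2367, 0.2991]
tcp_rot: [0.725, 0.688, -0.0, -0.0]
contact_force: [-0.5, -0.3, 0.5]
opening: -0.003
finger_force: 0.0
```

Call:
arm_command(
  steps=[
    {"translation":[0,0,0],"twist":[0,0,0],"fingers":-1},
    {"translation":[0,0,0],"twist":[0,0,0],"fingers":-1},
    {"translation":[0,0,0],"twist":[0,0,0],"fingers":-1},
    {"translation":[0,0,0],"twist":[0,0,0],"fingers":-1},
    {"translation":[0,0,0],"twist":[0,0,0],"fingers":-1},
  ],
)

```text
time: 48.72
eef_pos: [0.5096, -0.2367, 0.2991]
tcp_rot: [0.725, 0.688, -0.0, -0.0]
contact_force: [0.6, -0.7, 0.8]
opening: 0.002
finger_force: 0.0
```

Call:
arm_command(
  steps=[
    {"translation":[0,0,0],"twist":[0,0,0],"fingers":-1},
    {"translation":[0,0,0],"twist":[0,0,0],"fingers":-1},
    {"translation":[0,0,0],"twist":[0,0,0],"fingers":-1},
    {"translation":[0,0,0],"twist":[0,0,0],"fingers":-1},
    {"translation":[0,0,0],"twist":[0,0,0],"fingers":-1},
  ],
)

```text
time: 49.35
eef_pos: [0.5095, -0.2367, 0.2991]
tcp_rot: [0.725, 0.688, -0.0, -0.0]
contact_force: [0.2, -0.5, -0.3]
opening: -0.003
finger_force: 0.0
```

Call:
arm_command(
  steps=[
    {"translation":[0,0,0],"twist":[0,0,0],"fingers":-1},
    {"translation":[0,0,0],"twist":[0,0,0],"fingers":-1},
    {"translation":[0,0,0],"twist":[0,0,0],"fingers":-1},
    {"translation":[0,0,0],"twist":[0,0,0],"fingers":-1},
    {"translation":[0,0,0],"twist":[0,0,0],"fingers":-1},
  ],
)

```text
time: 49.98
eef_pos: [0.5095, -0.2367, 0.2991]
tcp_rot: [0.725, 0.688, -0.0, -0.0]
contact_force: [0.2, 0.2, 0.7]
opening: -0.003
finger_force: 0.0
```

```bash
python3 -c "
from h import *
t=shot('top','t5')
for q in ('deck','tray_1','jar_1'): print(q,[(d['point'],round(d['conf'],2)) for d in recognise(t,q)])
for x in (.522,.592,.652,.722): print(proj(t,[x,.0155,.186]))
w=shot('scene','s5')
cv2.imwrite('pics/f2.png',np.hstack([cv2.resize(w['pixels'][140:300,260:460,::-1],(400,320)),cv2.resize(t['pixels'][110:230,250:400,::-1],(400,320))]))"
```

```text
deck [([179.5, 320.1], 0.68)]
tray_1 [([150.9, 323.5], 0.76)]
jar_1 [([143.6, 327.2], 0.51)]
[323.16659213 193.58451295]
[323.32895026 174.63809326]
[323.46700277 158.52802164]
[323.62678307 139.88242248]
```

View pics/f2.png

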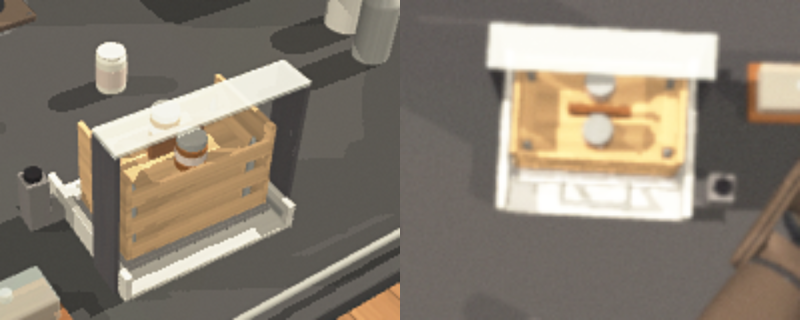

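```bash
python3 -c "
from plant import *
print(sign_off())"
```

```text
the job is handed in; nothing more can be done
None
```

The job is handed in at about 50 s of the 210 s. All three trays are stacked on the posts, both amber jars stand upright in the top tray, and the released carriage glided home with the load. The last pictures show this; the sign-off returned no verdict.

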